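Fit the retaining ring on the rolling mill roll

ROBOT

A 6-joint arm with a two-finger parallel gripper is mounted at the origin on a cart in front of the work surface, level with it; the furniture and walls round the work are solid. World frame = base frame: x ahead of the robot, y to its left, z up, the work surface at z = 0. Lengths are in m, angles in rad, forces in N, time in s.
With the tool pointing down it reaches from about 0.35 to 0.775 m from the base axis. Payload 5.5 kg.
Tool frame: the origin (TCP) lies between the finger pads; the fingertips stand 11 mm ahead of it and the grasp point (between the pads) lies 8 mm behind it (tips_ahead is the distance from the TCP to the fingertips, in m); z points along the fingers, y is the line along which they close (so a half turn about z gives the same grasp; the last joint's range is limited). The gripper opens to 85 mm and grips with 20 to 120 N. Pads are 22 mm wide; open, the fingers measure 114 mm over their backs; the gripper's body (76 mm by 85 mm) begins 54 mm behind the grasp point. The pads swing forward as they close: fully open they stand 13 mm farther back than shut.
Start: joints at [1.077, 0.313, 0.046, 1.304, 0, 1.431], TCP at [0.199, 0.539, 0.214] pointing down, gripper open.
Joint ranges: [-2.76, 2.76], [-0.86, 1.69], [-1.03, 1.26], [-2.2, 2.34], [-1.47, 1.5], [-3.14, 3.14]. Speed limits (rad/s): [2.57, 2.57, 3.14, 3.14, 3.14, 3.14].

INTERFACE

Orientations are given as a unit quaternion [w, x, y, z].
In Python, from workcell import * gives the robot as it stands. The module is installed in compiled form; this text tells all that it offers.
- The arm moves only by the tool jog_arm, never from a script. Its argument "moves" is a list of rows, each an object with "fingers": the closure, from 0 (fully open) to 1 (shut); "slide": the shift along the tool's x, y, z in mm, a list of three; "angular": the turn, a rotation vector about the tool's x, y, z in degrees, a list of three. A call has 1 to 10 rows; each row is the pose to reach, as a shift and turn from the pose commanded when the call began, along the tool's axes at that moment; what a row does not reach only later rows make up. A row lasts 1/12 s, in which the tool goes at most 41.7 mm and 7.16 degrees, less where a joint would pass 70% of its speed; a pose out of reach is approached as far as the arm can. A call with a gripper value outside its range is refused whole. The fingers move at their own pace and stop on an object; "squeeze" is the grip in N (left out, the last holds). Time passes only in rows, so rows that repeat a pose let the fingers close. It gives the time, the measured TCP pose, the force, the opening and the grip force at its end, in the units of the state.
- get_state(): the state, without advancing time (a new reading comes with each control period).
- read_camera(name): name is "scene" or "side" or "wrist"; returns a dict with "color" (420x560x3 uint8, red, green, blue), "fovy" (degrees; the focal length in pixels is half the picture's height over the tangent of half this angle, whatever the lens; pixels are square), "cx", "cy" (the principal point, pixels), "world_from_camera" (4x4, takes a point from camera to world coordinates); the wrist camera has in their place "tool_from_camera" (4x4, takes a point from camera to tool coordinates, whose origin is the TCP and whose axes are the flange's). Camera axes: x right, y down, z forward; pixel columns grow to the right and rows downward; lengths in m; the calibration is good to about 2 mm. The wrist camera is an equidistant fisheye: a pixel r from the principal point sees the ray r / f radians off the axis. A picture is of the moment at which its call begins: read the wrist's pose just before it. There is no depth.
- hand_in(): hands the job in; it is judged then, once.
Trained networks look in a picture, given as the dict that the camera call returned (one of the last four; its "shot" number tells which), for a name from the list of things; names that differ only in an ending like _2 or _b are one class to them, and where a whole thing is asked for, a point or a joint stands for the part that bears it (a point fixed in the world has none). Each returns a list of dicts, best first, with "p" (0 to 1); they miss things now and then, are a little off and sometimes report something else, mostly with a low value. They report only what shows in the picture. A call takes as long as a camera call.
- look_for(target, picture): "point" ([column, row] in pixels, amid what is visible of it).
- tip_of(target, picture): "point" ([column, row] in pixels: a listed point, or the origin of a listed thing).
The state is a dict: "clock": time; "joint_pos": joint angles; "qvel": joint speeds; "tau": joint torques, N m; "tcp_pos": TCP position; "orientation": TCP orientation; "wrist_force": force on the tool from outside, world axes, zero at the start; "ft_torque": the same for the moment, N m; "finger_gap": finger opening in m; "grip_force": force on a finger pad.
Only numpy, scipy, OpenCV 4.12 (cv2) and the standard library are available. Lean on these libraries where they do the work, as an engineer would, in place of code of your own. Each camera call takes 0.05 s, during which the arm holds its last target. There are 200 camera calls.

TASK

The drive gear is on the rolling mill's roll, pushed up by the wave spring under it; lock it on with the retaining ring. Take the red-handled ring pliers from their wooden block, put their tips in the ring's two lug holes and squeeze to spread the ring, just enough to pass over the shaft and never overstretched; slide it over the shaft end, press the gear gently down with it until the gear is felt to stop, and there let the ring close fully into its groove. Then put the pliers back upright in their block and let go, leaving the other things on the bench where they are.

Things in the scene. Friction and masses are not known exactly. Their poses are not given: they have to be found in the camera images.
- clamp_top (a point): centre of the top of the fixed wooden clamp block (100 x 103 x 45 mm); the roll's upright axis runs through it. Above: steel roll 56 mm across, wave spring, brass gear (79 mm over its teeth), bare shaft end 40 mm across with a 3 mm bevel to 34 mm at its rim. The shaft end stands about 52 mm above this point, but up to 7 mm higher or lower each time, which is not measured
- clamp_block: block with roll, gear, spring; origin under its centre. Down from the shaft end: groove (37 mm across) 17.9 to 22.5 mm; gear's top at 19 mm, half hiding it; pressed 3 mm to its solid stop at 22 mm it frees the groove. Spring: 5 N at first, 8 N at the stop; 10 to 12 N is a felt stop, 18 N is too much. A recess in the gear (46 to 63 mm across, 5.5 deep) leaves room for the pins
- ring_centre (a point): centre of the steel retaining ring (36.6 mm inside, 48 mm outside, 3 mm thick, 20 g), half-way up; it lies flat on the bench. Its x axis points from the gap between the lugs to the closed back. The lug holes lie 24.6 mm from the centre towards -x. Carried on the pins, its back droops by up to 0.2 rad
- lug_left (a point): centre of the lug hole at the ring's +y end, at its upper face: 5.7 mm across, right through, in a round eye 12 mm across. The holes are 13.2 mm apart when the ring is free, about 15 in the groove, at least 28 on the plain shaft; 38 passes the shaft with 1.3 mm to spare all round; more than 44 overstretches the ring
- lug_right (a point): the same at the -y end. Spreading takes about 2.5 N at each hole at first, 8 N at 38 mm. Spread to 38 mm, the middle of the ring's opening lies 21.4 mm from the line through the two holes, towards the closed back; closed in the groove, 24.6 mm
- retaining_ring: the ring; origin at the underside of its centre, z up
- pliers_grip (a point): middle between the two red grips (each 11 mm thick along x, 9 wide, 68 long, leaning apart upward, upper ends 155 mm above the pin ends), 131 mm above the pin ends: grasp here from above. x: the pliers' flat side, y: from grip to grip, z: up. Gripper opening when the pads hold them here: about 62 mm at rest, 37 at lever 0.16, 29 at 0.20 (then parallel), 24 at 0.25
- ring_pliers: the pliers, 155 mm long, about 150 g; origin midway between the pin ends at rest, z up along the pliers. Tips: two steel pins 2.4 mm thick, 4 mm long, leaning outward, below a 7 x 7 mm shoulder that rests on the ring (on the bench the pin ends touch it first). Pulled up without spreading, the pins slip out of the holes; the pin ends rise 2.5 mm as they spread
- pliers_lever (a joint): angle of each lever from rest, rad, 0 to 0.32; both move alike; it grows as the handles are squeezed and the tips spread. Pin ends are 12.2 mm + 130 mm x value apart (free ring's holes: 0.008); the spread ring's holes about 8.5 mm + 118 mm x value (38 mm at 0.25). Squeezing at the grips takes 8 N at rest, 13 N at 0.24, with the ring about 24 N
- block_pocket (a point): centre of the top of the dark wooden pliers block (66 x 84 x 62 mm, fixed), on the axis of its pocket (13 mm along its x, 30 mm along its y, 57 mm deep). The pliers hang in it upright, jaws down and handles open, their thicker joint on the rim, pin ends 54.5 mm below this point
- tape_roll: roll of tan masking tape lying flat, 78 mm across, 19 mm high; origin under its centre
- parts_tin: round aluminium tin with lid, 60 mm across, 22 mm high; origin under its centre
- dapping_cube: tan dapping cube with hollows, 42 mm; origin under its centre
- chasing_hammer: hammer with wooden handle lying flat, 238 mm long, 25 mm high; origin under its middle

How it is judged:
On the way, in this order (a step that is already met when the one before it is completed fails the run):
1. the ring hangs spread on the pliers' tips, lifted clear of the bench (distance between lug_left and lug_right above 0.026 m and height (world z) of ring_centre above 0.03 m and contact force between ring_pliers and retaining_ring above 0.5 N), for 0.1 s.
2. the ring, still spread, is round the shaft and pressed on the gear (distance between lug_left and lug_right above 0.024 m and horizontal distance between ring_centre and clamp_top below 0.009 m and z of ring_centre in the frame of clamp_top below 0.042 m and contact force between retaining_ring and clamp_block above 4 N), for 0.1 s.
At the end, for the whole second after the job is handed in: The ring is closed in its groove (lug holes under 20 mm apart), within 2 mm of the shaft axis and level within 0.06 rad, 22 to 42 mm above clamp_top; the pliers hang upright (0.12 rad) in their block, grip point within 15 mm of its axis and 132 to 146 mm high; all at rest (distance between lug_left and lug_right below 0.02 m and horizontal distance between ring_centre and clamp_top below 0.002 m and z of ring_centre in the frame of clamp_top between 0.022 and 0.042 m and angle between retaining_ring's own z axis and vertical below 0.06 rad and horizontal distance between pliers_grip and block_pocket below 0.015 m and height (world z) of pliers_grip between 0.132 and 0.146 m and angle between ring_pliers's own z axis and vertical below 0.12 rad and linear speed of each of ring_pliers, retaining_ring below 0.02 m/s); the robot touches nothing.
It fails at once if the ring is overstretched (lug holes more than 44 mm apart) (distance between lug_left and lug_right above 0.044 m).
It fails at once if the spread ring or the pliers press on the gear, roll or clamp with more than 18 N ((distance between lug_left and lug_right above 0.03 m and contact force between retaining_ring and clamp_block above 18 N) or contact force between ring_pliers and clamp_block above 18 N).
It fails at once if the tape roll, tin, dapping cube or hammer is pushed aside by more than 20 mm (distance of any of tape_roll, parts_tin, dapping_cube, chasing_hammer from where it was at the start of the episode above 0.02 m).
It also fails if it takes over 67 s, if anything falls off the work surface, if the arm or the gripper's body presses on something with over 40 N, if the wrist force passes 120 N, or if a joint passes its speed limit or range.

## Working session

There is one attempt and no reset: what is moved stays moved. The work goes in short steps, Python scripts to look and compute and a tool call to move; the robot and the scene stay as the last step left them, time stands still between calls to the robot, and variables do not carry over. Pictures are saved under pics/ and viewed, at most 10 in all, crops included, and the job is handed in when it is done.

Besides the shell and the picture viewer there is one more tool, called after "Call:" in YAML: its name, and indented under it one key for each argument. jog_arm: Moves the arm, as the interface text tells. Its arguments: {"type":"object","properties":{"moves":{"type":"array","items":{"type":"object","properties":{"fingers":{"type":"number"},"slide":{"type":"array","items":{"type":"number"}},"angular":{"type":"array","items":{"type":"number"}}}}},"squeeze":{"type":"number"}},"required":["moves"]}

```bash
mkdir -p pics; cat > h.py <<'E'
from workcell import *
import numpy as np, cv2
from scipy.spatial.transform import Rotation as R
def Rt(s): 
    q=s["orientation"]; return R.from_quat([q[1],q[2],q[3],q[0]])
def shot(name,save=None):
    s=get_state(); p=read_camera(name); p["st"]=s; p["name"]=name
    if save: cv2.imwrite("pics/"+save,p["color"][:,:,::-1])
    return p
def ray(p,uv):
    f=p["color"].shape[0]/2/np.tan(np.radians(p["fovy"])/2)
    d=np.array([uv[0]-p["cx"],uv[1]-p["cy"]])
    if p["name"]=="wrist":
        r=np.hypot(*d); t=r/f; v=np.array([*(d/max(r,1e-9)*np.sin(t)),np.cos(t)])
        T=np.array(p["tool_from_camera"]); W=np.eye(4); W[:3,:3]=Rt(p["st"]).as_matrix(); W[:3,3]=p["st"]["tcp_pos"]; T=W@T
    else:
        v=np.array([*(d/f),1]); T=np.array(p["world_from_camera"])
    v=T[:3,:3]@v; return T[:3,3],v/np.linalg.norm(v)
def atz(p,uv,z):
    o,v=ray(p,uv); return o+v*(z-o[2])/v[2]
def tri(rs):
    A=np.zeros((3,3));b=np.zeros(3)
    for o,v in rs:
        M=np.eye(3)-np.outer(v,v); A+=M; b+=M@o
    x=np.linalg.solve(A,b); return x,[float(np.linalg.norm((np.eye(3)-np.outer(v,v))@(x-o)))*1e3 for o,v in rs]
def tip(p,n):
    q=dict(p); r=tip_of(n,p); return (r[0]["point"],r[0]["p"]) if r else (None,0)
E
cat > a.py <<'E'
from h import *
np.set_printoptions(precision=4,suppress=True)
s=get_state(); print(s["clock"],s["tcp_pos"],s["orientation"],s["finger_gap"])
print(Rt(s).as_matrix())
P=[shot(n,"0%s.png"%n) for n in("scene","side","wrist")]
for n in ["clamp_top","ring_centre","lug_left","lug_right","pliers_grip","block_pocket","tape_roll","parts_tin","dapping_cube","chasing_hammer"]:
    rs=[];o=[]
    for p in P:
        u,c=tip(p,n); o.append((p["name"],u and [round(x) for x in u],round(c,2)))
        if u and c>.3: rs.append(ray(p,u))
    print(n,o,tri(rs) if len(rs)>1 else "")
a=np.hstack([p["color"] for p in P[:2]]); cv2.imwrite("pics/0.png",cv2.resize(a[:,:,::-1],(800,300)))
E
python3 a.py
```

```text
0.0 [0.199  0.5389 0.213 ] [-0.0003  0.176   0.9844 -0.0009] 0.08522290335677447
[[-0.9381  0.3465 -0.0009]
 [ 0.3465  0.9381 -0.0016]
 [ 0.0003 -0.0018 -1.    ]]
clamp_top [('scene', [240, 223], 0.81), ('side', [267, 199], 0.96), ('wrist', None, 0)] (array([0.5216, 0.148 , 0.0274]), [4.534718377963838, 4.534718377963819])
ring_centre [('scene', [286, 277], 0.61), ('side', [276, 276], 0.59), ('wrist', None, 0)] (array([ 0.4728, -0.0873,  0.0032]), [0.6540909362646555, 0.6540909362645376])
lug_left [('scene', [276, 281], 0.63), ('side', [266, 273], 0.47), ('wrist', None, 0)] (array([ 0.4575, -0.0662, -0.0084]), [2.9627878887518344, 2.9627878887517105])
lug_right [('scene', [282, 279], 0.52), ('side', [270, 277], 0.45), ('wrist', [132, 407], 0.37)] (array([ 0.5386,  0.0237, -0.0939]), [16.642026719708586, 58.57077339457184, 48.775293564219055])
pliers_grip [('scene', [366, 258], 0.96), ('side', [316, 304], 0.75), ('wrist', None, 0)] (array([ 0.4814, -0.2834,  0.1435]), [3.126150011434704, 3.126150011434772])
block_pocket [('scene', [362, 293], 0.81), ('side', [289, 176], 0.61), ('wrist', None, 0)] (array([ 0.3955, -0.3215,  0.2838]), [123.58137986645275, 123.58137986645272])
tape_roll [('scene', [302, 252], 0.82), ('side', [314, 242], 0.8), ('wrist', None, 0)] (array([ 0.5923, -0.0094, -0.0101]), [4.853803169473422, 4.853803169473318])
parts_tin [('scene', [247, 209], 0.64), ('side', [284, 174], 0.56), ('wrist', None, 0)] (array([0.5984, 0.2313, 0.0243]), [3.978153047021908, 3.978153047021886])
dapping_cube [('scene', [320, 266], 0.59), ('side', [321, 272], 0.7), ('wrist', None, 0)] (array([ 0.5677, -0.1042,  0.0006]), [1.0822715186435028, 1.0822715186437073])
chasing_hammer [('scene', [187, 220], 0.9), ('side', [231, 179], 0.84), ('wrist', None, 0)] (array([ 0.4627,  0.3343, -0.0171]), [8.24966088992198, 8.249660889921975])
```

View pics/0scene.png

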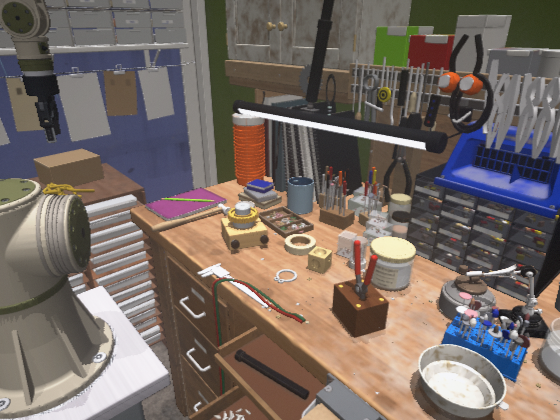

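View pics/0side.png

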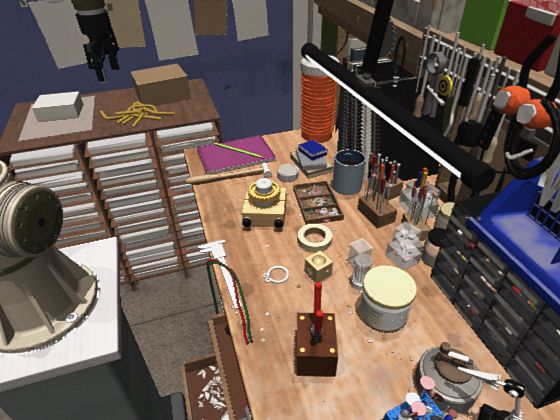

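The scene picture shows the clamp with the gear at (243,228), the ring at (286,276) and the pliers in their block at (362,300). The side picture agrees: gear (264,195), ring (277,275), block (316,330). Next I move over the ring and pliers for a closer look.

Call:
jog_arm:
  moves:
    - {"slide": [-35,-32,-4],"fingers": 0}
    - {"slide": [-70,-63,-8],"fingers": 0}
    - {"slide": [-105,-95,-12],"fingers": 0}
    - {"slide": [-140,-126,-16],"fingers": 0}
    - {"slide": [-175,-158,-20],"fingers": 0}
    - {"slide": [-210,-190,-24],"fingers": 0}
    - {"slide": [-250,-225,-28],"fingers": 0}
    - {"slide": [-280,-260,-32],"fingers": 0}
    - {"slide": [-310,-295,-36],"fingers": 0}
    - {"slide": [-340,-330,-40],"fingers": 0}

```text
schema error: expected keys fingers, slide, angular
```

```bash
cat > t.py <<'E'
import sys
from h import *
# t.py x y z [yaw of tool y, deg] : print slide (tool mm) and angular z deg to get there
a=[float(v) for v in sys.argv[1:]]
s=get_state(); M=Rt(s).as_matrix()
print("tcp",np.round(s["tcp_pos"],4),"yaw_y",np.degrees(np.arctan2(M[1,1],M[0,1])).round(2),"F",np.round(s["wrist_force"],2),"gap",round(s["finger_gap"],4),"clock",s["clock"],"joints",np.round(s["joint_pos"],2))
d=np.array(a[:3])-s["tcp_pos"]; print("slide",np.round(M.T@d*1e3,1))
if len(a)>3:
    t=np.radians(a[3]); G=np.column_stack([[np.sin(t),-np.cos(t),0],[np.cos(t),np.sin(t),0],[0,0,-1]])
    G=min([G,G@np.diag([-1,-1,1])],key=lambda g:R.from_matrix(M.T@g).magnitude())
    print("ang",np.round(np.degrees(R.from_matrix(M.T@G).as_rotvec()),2))
E
python3 t.py 0.42 -0.14 0.25
```

```text
tcp [0.1992 0.5394 0.2139] yaw_y 69.73 F [0.12 0.35 0.09] gap 0.0856 clock 1.65 joints [1.08 0.31 0.05 1.3  0.   1.43]
slide [-442.5 -560.8  -36.1]
```

Call:
jog_arm:
  moves:
    - {"slide": [-35,-32,-4],"angular": [0,0,0],"fingers": 0}
    - {"slide": [-70,-63,-8],"angular": [0,0,0],"fingers": 0}
    - {"slide": [-105,-95,-12],"angular": [0,0,0],"fingers": 0}
    - {"slide": [-140,-126,-16],"angular": [0,0,0],"fingers": 0}
    - {"slide": [-175,-158,-20],"angular": [0,0,0],"fingers": 0}
    - {"slide": [-210,-190,-24],"angular": [0,0,0],"fingers": 0}
    - {"slide": [-250,-225,-28],"angular": [0,0,0],"fingers": 0}
    - {"slide": [-280,-260,-32],"angular": [0,0,0],"fingers": 0}
    - {"slide": [-310,-295,-36],"angular": [0,0,0],"fingers": 0}
    - {"slide": [-340,-330,-40],"angular": [0,0,0],"fingers": 0}

```text
clock: 2.48
tcp_pos: [0.3827, 0.1653, 0.2493]
orientation: [0.0, 0.176, 0.984, 0.0]
wrist_force: [0.3, 0.2, -0.2]
finger_gap: 0.0855
grip_force: 0.0
```

```bash
python3 t.py 0.42 -0.16 0.25
```

```text
tcp [0.3827 0.1653 0.2493] yaw_y 69.74 F [ 0.27  0.21 -0.25] gap 0.0855 clock 2.4833 joints [ 0.21 -0.   -0.25  1.33  0.    0.57]
slide [-147.6 -292.3   -0.8]
```

Call:
jog_arm:
  moves:
    - {"slide": [-18,-37,0],"angular": [0,0,0],"fingers": 0}
    - {"slide": [-37,-73,0],"angular": [0,0,0],"fingers": 0}
    - {"slide": [-55,-110,0],"angular": [0,0,0],"fingers": 0}
    - {"slide": [-74,-146,0],"angular": [0,0,0],"fingers": 0}
    - {"slide": [-92,-183,0],"angular": [0,0,0],"fingers": 0}
    - {"slide": [-111,-220,0],"angular": [0,0,0],"fingers": 0}
    - {"slide": [-130,-256,0],"angular": [0,0,0],"fingers": 0}
    - {"slide": [-148,-292,0],"angular": [0,0,0],"fingers": 0}
    - {"slide": [-148,-292,0],"angular": [0,0,0],"fingers": 0}
    - {"slide": [-148,-292,0],"angular": [0,0,0],"fingers": 0}

```text
clock: 3.32
tcp_pos: [0.4198, -0.16, 0.2485]
orientation: [-0.0, 0.178, 0.984, 0.0]
wrist_force: [-0.3, 0.5, -0.7]
finger_gap: 0.0855
grip_force: 0.0
```

```bash
cat > b.py <<'E'
from h import *
np.set_printoptions(precision=4,suppress=True)
p=shot("wrist","1w.png"); print(p["st"]["tcp_pos"],np.array(p["tool_from_camera"]))
for n,z in [("ring_centre",.0015),("lug_left",.003),("lug_right",.003),("pliers_grip",.1385),("block_pocket",.062)]:
    u,c=tip(p,n); print(n,u,c,atz(p,u,z) if u else "")
E
python3 b.py
```

```text
[ 0.4198 -0.16    0.2485] [[ 0.0018 -0.9647 -0.2633  0.0658]
 [ 1.      0.0018  0.0001 -0.0001]
 [ 0.0004 -0.2633  0.9647 -0.1595]
 [ 0.      0.      0.      1.    ]]
ring_centre [348.9, 195.6] 0.8 [ 0.4792 -0.0846  0.0015]
lug_left [346.6, 177.4] 0.69 [ 0.4548 -0.0804  0.003 ]
lug_right [347.6, 176.3] 0.64 [ 0.4539 -0.0787  0.003 ]
pliers_grip None 0 
block_pocket [205.4, 268.6] 0.93 [ 0.4873 -0.2791  0.062 ]
```

View pics/1w.png

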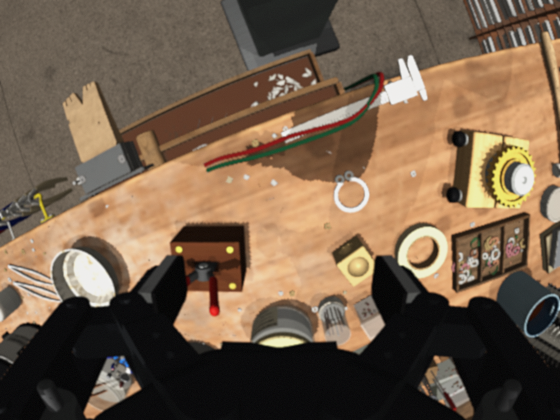

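The wrist view shows the ring at (350,196) with its lugs at (339,178) and (350,175). The pliers block's brass screws are at (180,251), (229,250) and (232,282), with the red grip at (213,308).

```bash
cat > c.py <<'E'
from h import *
np.set_printoptions(precision=4,suppress=True)
p=shot("wrist")
im=cv2.cvtColor(p["color"],cv2.COLOR_RGB2HSV)
m=cv2.inRange(im,(22,120,120),(35,255,255)); m[:,:160]=0;m[:,260:]=0;m[:230]=0;m[310:]=0
n,_,st,c=cv2.connectedComponentsWithStats(m)
for i in range(1,n):
    if st[i,4]>8: print("screw",c[i],st[i,4],atz(p,c[i],.062))
g=cv2.cvtColor(p["color"],cv2.COLOR_RGB2BGR)
a=cv2.resize(g[225:325,160:260],(400,400),interpolation=3); b=cv2.resize(g[150:250,300:400],(400,400),interpolation=3)
cv2.imwrite("pics/2.png",np.hstack([a,b]))
E
python3 c.py
```

```text
screw [175.8718 248.8718] 39 [ 0.4533 -0.2996  0.062 ]
screw [226.3191 249.4255] 47 [ 0.4739 -0.2413  0.062 ]
screw [228.9697 285.5455] 33 [ 0.5191 -0.2575  0.062 ]
```

View pics/2.png

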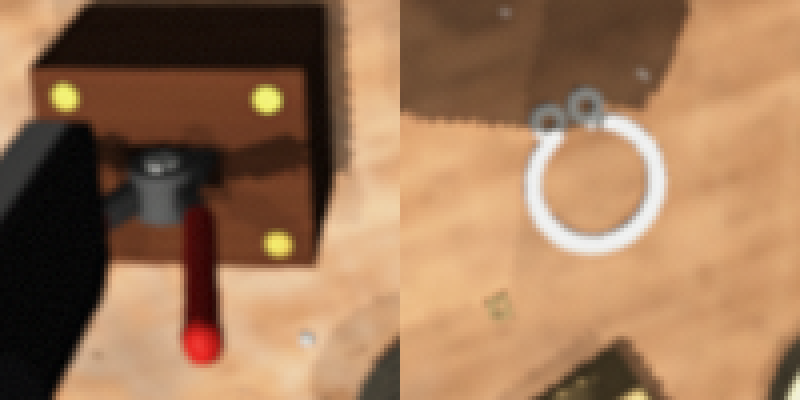

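The screws put the block's long side at 70.5° and its centre at (0.487,-0.279). I'll hover above it and check.

```bash
python3 t.py 0.487 -0.279 0.215 70.5; cat > d.py <<'E'
from h import *
p=shot("wrist"); 
print([atz(p,u,.003).round(4) for u in [(337,180.5),(346.75,176.5)]],atz(p,(349,195.75),.0015))
E
python3 d.py
```

```text
tcp [ 0.4199 -0.1568  0.249 ] yaw_y 69.86 F [-0.43  0.23  0.45] gap 0.0856 clock 3.6667 joints [-0.54  0.06 -0.18  1.33  0.   -0.19]
slide [-105.   -91.7   34.1]
[array([ 0.4544, -0.0901,  0.003 ]), array([ 0.4537, -0.0764,  0.003 ])] [ 0.47937841 -0.08096683  0.0015    ]Traceback (most recent call last):
  File "t.py", line 10, in <module>
    G=min([G,G@np.diag([-1,-1,1])],key=lambda g:R.from_matrix(M.T@g).magnitude())
  File "t.py", line 10, in <lambda>
    G=min([G,G@np.diag([-1,-1,1])],key=lambda g:R.from_matrix(M.T@g).magnitude())
                                                ~~~~~~~~~~~~~^^^^^^^
  File "scipy/spatial/transform/_rotation.pyx", line 1143, in scipy.spatial.transform._rotation.Rotation.from_matrix
ValueError: Non-positive determinant (left-handed or null coordinate frame) in rotation matrix 0: [[-9.99938483e-01  1.10873924e-02  3.15862440e-04]
 [ 1.10873764e-02  9.99938532e-01 -5.25796736e-05]
 [ 3.16425996e-04  4.90743533e-05  9.99999949e-01]].
```

Call:
jog_arm:
  moves:
    - {"slide": [-26,-23,0],"angular": [0,0,-0.6],"fingers": 0}
    - {"slide": [-52,-46,5],"angular": [0,0,-0.6],"fingers": 0}
    - {"slide": [-78,-69,15],"angular": [0,0,-0.6],"fingers": 0}
    - {"slide": [-105,-91.7,25],"angular": [0,0,-0.6],"fingers": 0}
    - {"slide": [-105,-91.7,34],"angular": [0,0,-0.6],"fingers": 0}
    - {"slide": [-105,-91.7,34],"angular": [0,0,-0.6],"fingers": 0}
    - {"slide": [-105,-91.7,34],"angular": [0,0,-0.6],"fingers": 0}

```text
clock: 4.3
tcp_pos: [0.486, -0.2792, 0.214]
orientation: [-0.001, 0.171, 0.985, 0.001]
wrist_force: [0.5, 0.9, 0.0]
finger_gap: 0.0855
grip_force: 0.0
```

```bash
sed -i 's/\[\[np.sin(t),-np.cos(t),0\]/[[-np.sin(t),np.cos(t),0]/' t.py; cat > e.py <<'E'
from h import *
np.set_printoptions(precision=4,suppress=True)
p=shot("wrist","3w.png")
for n,z in [("pliers_grip",.1385),("block_pocket",.062),("ring_pliers",.0075)]:
    u,c=tip(p,n); print(n,u,c,atz(p,u,z) if u else "")
E
python3 e.py; python3 t.py 0.487 -0.279 0.1305 70.5
```

```text
pliers_grip [278.0, 208.3] 0.69 [ 0.4849 -0.2794  0.1385]
block_pocket [280.6, 187.0] 0.8 [ 0.4851 -0.2769  0.062 ]
ring_pliers [277.6, 181.4] 0.74 [ 0.4884 -0.2814  0.0075]
tcp [ 0.4867 -0.2795  0.2161] yaw_y 70.4 F [-0.94 -0.83  0.12] gap 0.0854 clock 4.5 joints [-0.66  0.28  0.01  1.3   0.   -0.32]
slide [ 0.   0.6 85.6]
ang [-0.02  0.09 -0.1 ]
```

View pics/3w.png

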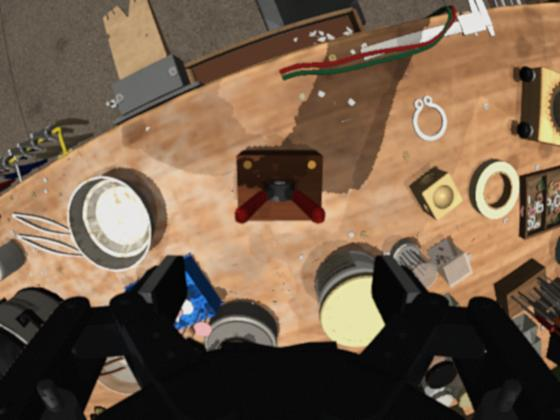

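The picture shows the grips symmetrically between the fingers, at (240,214) and (318,214). I descend and take them.

Call:
jog_arm:
  moves:
    - {"slide": [1,0.5,25],"angular": [0,0,0],"fingers": 0}
    - {"slide": [1,0.5,50],"angular": [0,0,0],"fingers": 0}
    - {"slide": [1,0.5,70],"angular": [0,0,0],"fingers": 0}
    - {"slide": [1,0.5,85],"angular": [0,0,0],"fingers": 0}
    - {"slide": [1,0.5,85],"angular": [0,0,0],"fingers": 0.2}
    - {"slide": [1,0.5,85],"angular": [0,0,0],"fingers": 0.32}
    - {"slide": [1,0.5,85],"angular": [0,0,0],"fingers": 0.32}
    - {"slide": [1,0.5,85],"angular": [0,0,0],"fingers": 0.32}
    - {"slide": [1,0.5,85],"angular": [0,0,0],"fingers": 0.32}
  squeeze: 60

```text
clock: 5.25
tcp_pos: [0.4871, -0.2802, 0.1322]
orientation: [0.002, 0.171, 0.985, -0.001]
wrist_force: [0.4, 0.7, 6.7]
finger_gap: 0.0585
grip_force: 8.1
```

Call:
jog_arm:
  moves:
    - {"slide": [0,0,-15],"angular": [0,0,0],"fingers": 0.32}
    - {"slide": [0,0,-35],"angular": [0,0,0],"fingers": 0.32}
    - {"slide": [0,0,-60],"angular": [0,0,0],"fingers": 0.32}
    - {"slide": [0,0,-82],"angular": [0,0,0],"fingers": 0.32}
    - {"slide": [0,0,-82],"angular": [0,0,0],"fingers": 0.32}
    - {"slide": [0,0,-82],"angular": [0,0,0],"fingers": 0.32}

```text
clock: 5.75
tcp_pos: [0.4867, -0.2804, 0.2133]
orientation: [0.002, 0.171, 0.985, -0.001]
wrist_force: [-1.2, 0.6, -1.2]
finger_gap: 0.0583
grip_force: 6.8
```

```bash
python3 t.py 0.454 -0.083 0.195 90; python3 e.py
```

```text
tcp [ 0.4867 -0.2804  0.2133] yaw_y 70.33 F [-1.19  0.59 -1.15] gap 0.0583 clock 5.75 joints [-0.67  0.28  0.    1.29 -0.   -0.32]
slide [ 97.3 174.9  17.8]
ang [ -0.1    0.18 -19.67]
pliers_grip None 0 
block_pocket [279.3, 186.9] 0.93 [ 0.4859 -0.2798  0.062 ]
ring_pliers [280.2, 199.7] 0.92 [ 0.5113 -0.2878  0.0075]
```

Call:
jog_arm:
  moves:
    - {"slide": [15,27,0],"angular": [0,0,-4],"fingers": 0.32}
    - {"slide": [32,58,3],"angular": [0,0,-8],"fingers": 0.32}
    - {"slide": [49,88,6],"angular": [0,0,-12],"fingers": 0.32}
    - {"slide": [66,119,9],"angular": [0,0,-16],"fingers": 0.32}
    - {"slide": [82,147,12],"angular": [0,0,-19.7],"fingers": 0.32}
    - {"slide": [92,166,15],"angular": [0,0,-19.7],"fingers": 0.32}
    - {"slide": [97.3,174.9,18],"angular": [0,0,-19.7],"fingers": 0.32}
    - {"slide": [97.3,174.9,18],"angular": [0,0,-19.7],"fingers": 0.31}
    - {"slide": [97.3,174.9,18],"angular": [0,0,-19.7],"fingers": 0.31}
    - {"slide": [97.3,174.9,18],"angular": [0,0,-19.7],"fingers": 0.31}

```text
clock: 6.78
tcp_pos: [0.4535, -0.0831, 0.1936]
orientation: [0.0, 0.0, 1.0, -0.0]
wrist_force: [0.0, -0.8, -0.4]
finger_gap: 0.0589
grip_force: 6.7
```

```bash
cat > f.py <<'E'
import sys
from h import *
np.set_printoptions(precision=4,suppress=True)
zp=float(sys.argv[1]); p=shot("wrist"); s=p["st"]; M=Rt(s).as_matrix(); print(s["tcp_pos"],s["finger_gap"],s["clock"],s["wrist_force"])
r={}
for n,z in [("ring_pliers",zp),("ring_centre",.0015),("lug_left",.003),("lug_right",.003)]:
    u,c=tip(p,n); r[n]=atz(p,u,z) if u else None
    print(n,u,round(c,2),r[n], M.T@(r[n]-s["tcp_pos"])*1e3 if u else "")
g=p["color"][:,:,::-1]; x,y,w,h,k=[int(a) for a in sys.argv[3:8]]
cv2.imwrite("pics/"+sys.argv[2],cv2.resize(g[y:y+h,x:x+w],(w*k,h*k),interpolation=3))
E
python3 f.py 0.071 4w.png 180 100 200 150 4
```

```text
[ 0.4535 -0.0831  0.1936] 0.05891890816397489 6.7833 [ 0.048  -0.7893 -0.3891]
ring_pliers [277.7, 204.2] 0.81 [ 0.4618 -0.0844  0.071 ] [ -8.3054  -1.2847 122.6068]
ring_centre [278.6, 205.5] 0.61 [ 0.4816 -0.0837  0.0015] [-28.0812  -0.4994 192.1077]
lug_left [443.4, 226.6] 0.71 [0.5079 0.1216 0.003 ] [-54.2887 204.7901 190.5276]
lug_right [270.3, 181.6] 0.76 [ 0.4541 -0.0928  0.003 ] [ -0.6074  -9.6314 190.6097]
```

View pics/4w.png

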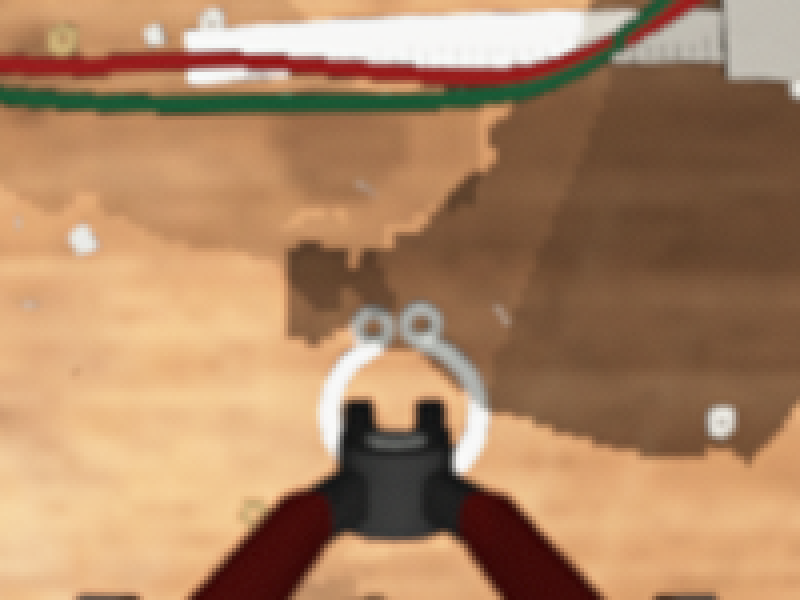

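The crop shows the lug holes at full-image (273.0,181.8) and (285.3,180.8), so the ring is yawed about +5°. The jaw tips are near (278,201).

```bash
cat > g.py <<'E'
from h import *
np.set_printoptions(precision=4,suppress=True)
p=shot("wrist")
a,b=atz(p,(273,181.75),.003),atz(p,(285.25,180.75),.003); c=atz(p,(281.2,204.5),.0015)
print(a,b,(a+b)/2,np.linalg.norm(a-b),np.degrees(np.arctan2(*(b-a)[1::-1])),c,p["cx"],p["cy"],p["fovy"])
print("pin", atz(p,(278.6,200.7),.071))
E
python3 g.py; python3 t.py 0.456 -0.083 0.1445 95
```

```text
[ 0.4542 -0.0898  0.003 ] [ 0.4531 -0.0764  0.003 ] [ 0.4537 -0.0831  0.003 ] 0.0134610640627589 94.80677982400728 [ 0.4804 -0.0808  0.0015] 278.785888234525 207.20405882286997 65.70646984690485
pin [ 0.4585 -0.0836  0.071 ]
tcp [ 0.4533 -0.083   0.1938] yaw_y 89.96 F [-1.18 -0.19 -1.73] gap 0.0592 clock 7.0833 joints [-0.36  0.1  -0.27  1.2   0.   -0.35]
slide [-2.7 -0.  49.3]
ang [ 0.    0.   -5.04]
```

Call:
jog_arm:
  moves:
    - {"slide": [1,0,12],"angular": [0,0,-2],"fingers": 0.31}
    - {"slide": [2,0,25],"angular": [0,0,-4],"fingers": 0.31}
    - {"slide": [2,0,38],"angular": [0,0,-5],"fingers": 0.31}
    - {"slide": [2,0,48],"angular": [0,0,-5],"fingers": 0.31}
    - {"slide": [2,0,48],"angular": [0,0,-5],"fingers": 0.31}
    - {"slide": [2,0,48],"angular": [0,0,-5],"fingers": 0.31}

```text
clock: 7.58
tcp_pos: [0.4507, -0.0822, 0.1455]
orientation: [-0.001, -0.043, 0.999, 0.0]
wrist_force: [-1.1, -0.2, -1.8]
finger_gap: 0.059
grip_force: 6.7
```

```bash
python3 f.py 0.0225 5w.png 240 150 80 60 10
```

```text
[ 0.4507 -0.0822  0.1455] 0.058962468873450885 7.5833 [-1.1227 -0.1718 -1.7782]
ring_pliers [277.3, 197.5] 0.69 [ 0.4529 -0.0837  0.0225] [ -2.1762  -1.7068 122.9898]
ring_centre None 0 None 
lug_left [283.1, 195.5] 0.62 [ 0.4551 -0.078   0.003 ] [ -4.9027   3.7361 142.4897]
lug_right [271.7, 192.5] 0.56 [ 0.4532 -0.0891  0.003 ] [ -1.9876  -7.126  142.487 ]
```

View pics/5w.png

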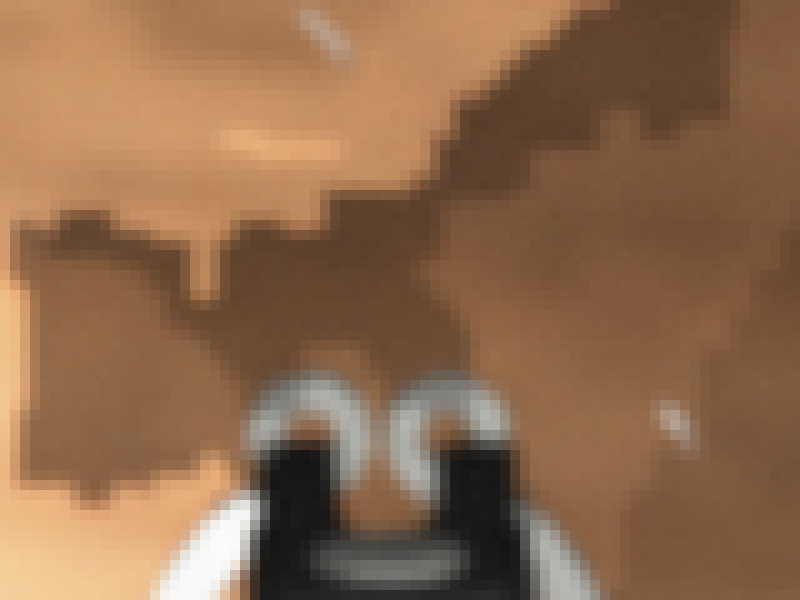

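The crop shows the lug eyes centred at full-image (270.8,193.7) and (285.0,193.5). The jaw tips are centred at (269.7,197.5) and (287.8,197.5), just beyond the holes.

```bash
cat > g.py <<'E'
from h import *
np.set_printoptions(precision=4,suppress=True)
p=shot("wrist"); s=p["st"];M=Rt(s).as_matrix()
a,b=atz(p,(270.8,193.7),.003),atz(p,(285.,193.5),.003)
q=atz(p,(278.4,197.5),.0225); h=(a+b)/2
print(a,b,h,np.linalg.norm(a-b),np.degrees(np.arctan2(*(b-a)[1::-1])))
print("pin",q,"move tool", M.T@(h-q)*1e3, "pin in tool",M.T@(q-s["tcp_pos"])*1e3)
E
python3 g.py; python3 t.py 0.45 -0.083 0.145 95
```

```text
[ 0.456  -0.0902  0.003 ] [ 0.4546 -0.0767  0.003 ] [ 0.4553 -0.0834  0.003 ] 0.013573604182866737 95.95582646191676
pin [ 0.4543 -0.083   0.0225] move tool [-0.8637 -0.5034 19.5014] pin in tool [ -2.4333  -0.7236 124.0703]
tcp [ 0.4516 -0.0824  0.1465] yaw_y 95.02 F [ 0.45 -0.39 -0.9 ] gap 0.059 clock 7.8833 joints [-0.36  0.12 -0.37  1.08  0.   -0.44]
slide [ 1.7 -0.5  1.5]
ang [-0.03  0.07  0.02]
```

Call:
jog_arm:
  moves:
    - {"slide": [-0.9,-0.5,6],"angular": [0,0,0],"fingers": 0.295}
    - {"slide": [-0.9,-0.5,11],"angular": [0,0,0],"fingers": 0.295}
    - {"slide": [-0.9,-0.5,15],"angular": [0,0,0],"fingers": 0.295}
    - {"slide": [-0.9,-0.5,15],"angular": [0,0,0],"fingers": 0.295}
    - {"slide": [-0.9,-0.5,15],"angular": [0,0,0],"fingers": 0.295}

```text
clock: 8.3
tcp_pos: [0.4516, -0.0824, 0.1303]
orientation: [-0.001, -0.044, 0.999, 0.0]
wrist_force: [-0.1, -1.2, -2.2]
finger_gap: 0.0601
grip_force: 6.6
```

```bash
python3 f.py 0.0075 6w.png 240 150 80 60 10
```

```text
[ 0.4516 -0.0824  0.1303] 0.06005097609442237 8.3 [-0.1319 -1.2045 -2.2178]
ring_pliers [278.5, 200.5] 0.92 [ 0.4563 -0.0826  0.0075] [ -4.8778  -0.6308 122.7526]
ring_centre None 0 None 
lug_left [284.2, 198.4] 0.75 [ 0.455  -0.0775  0.003 ] [ -4.0321   4.5364 127.2567]
lug_right [270.4, 198.8] 0.66 [ 0.4565 -0.0899  0.003 ] [ -4.4259  -7.9906 127.2485]
```

View pics/6w.png

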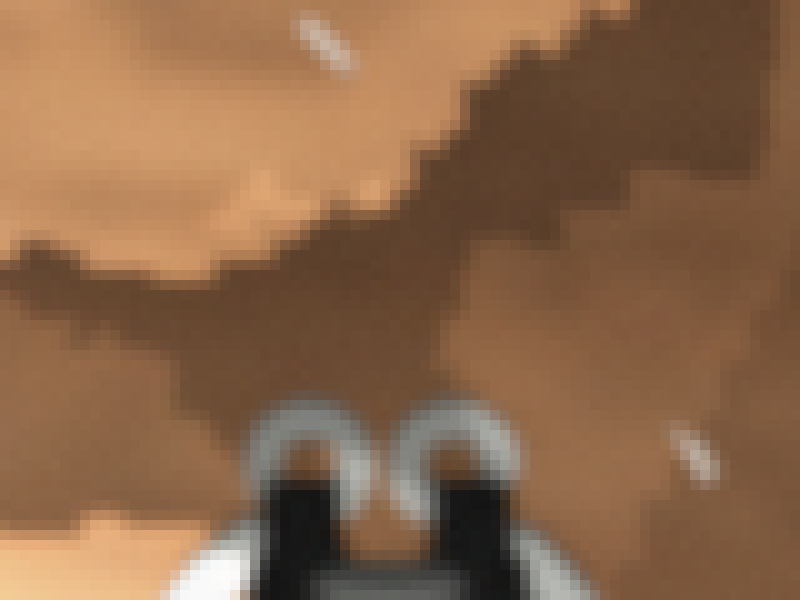

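The crop shows the eyes at about (271.2,196.7) and (285.5,196.5), with jaw tips at (270,200.5) and (287.6,200.5). The pliers have moved in the image since the last picture, so I check whether they swing.

```bash
cat > sw.py <<'E'
from h import *
for i in range(6):
    p=shot("wrist"); g=cv2.cvtColor(p["color"],cv2.COLOR_RGB2GRAY).astype(float)
    o=[]
    for c in (269,270,271,286,287,288):
        col=g[190:212,c]; k=int(np.argmax(col<40)); o.append(190+k-1+(col[k-1]-40)/(col[k-1]-col[k]))
    print(p["st"]["clock"],np.round(np.mean(o),2),np.round(o,1))
E
python3 sw.py
```

```text
8.55 198.04 [198.1 197.9 197.9 198.  198.  198.3]
8.6 198.26 [198.3 198.2 198.2 198.2 198.2 198.5]
8.65 197.51 [197.5 197.5 197.6 197.4 197.4 197.7]
8.7 197.26 [197.2 197.2 197.3 197.2 197.2 197.4]
8.75 197.56 [197.6 197.5 197.6 197.4 197.5 197.8]
8.8 198.02 [198.  198.  198.  197.9 198.  198.3]
```

Call:
jog_arm:
  moves:
    - {"slide": [1,-0.1,0],"angular": [0,0,0],"fingers": 0.295}
    - {"slide": [2,-0.3,0],"angular": [0,0,0],"fingers": 0.295}
    - {"slide": [3,-0.4,0],"angular": [0,0,0],"fingers": 0.295}
    - {"slide": [3,-0.4,0],"angular": [0,0,0],"fingers": 0.295}
    - {"slide": [3,-0.4,0],"angular": [0,0,0],"fingers": 0.295}

```text
clock: 9.27
tcp_pos: [0.449, -0.0833, 0.1308]
orientation: [0.0, -0.044, 0.999, 0.0]
wrist_force: [-0.0, 0.8, -1.1]
finger_gap: 0.0603
grip_force: 6.6
```

```bash
python3 sw.py; cat > ring.py <<'E'
from h import *
# eye outline: grey-steel pixels (low saturation) around the tips, ascii dump
p=shot("wrist"); h=cv2.cvtColor(p["color"],cv2.COLOR_RGB2HSV)
for v in range(184,208): print(v,"".join("#" if h[v,u,2]<45 else ("o" if h[v,u,1]<75 else ".") for u in range(260,300)))
print(p["st"]["tcp_pos"])
E
python3 ring.py
```

```text
9.2667 198.13 [198.1 197.9 197.9 197.9 198.3 198.7]
9.3167 198.3 [198.4 198.2 198.  198.2 198.4 198.7]
9.3667 198.0 [198.1 197.9 197.8 197.8 198.  198.4]
9.4167 197.59 [197.6 197.5 197.4 197.5 197.6 197.8]
9.4667 197.81 [197.8 197.7 197.6 197.6 197.8 198.2]
9.5167 198.15 [198.3 197.9 197.8 198.  198.3 198.6]
184 ........................................
185 ........................................
186 ........................................
187 ........................................
188 ........................................
189 ........................................
190 ........................................
191 ........................................
192 .........ooooo..........oooo............
193 .......ooooooooo......oooooooo..........
194 ......ooooooooooo....oooooooooo.........
195 ......oooooooooooo..oooooooooooo........
196 .....ooooooooooooo..ooooooooooooo.......
197 .....oooooo..oooooooooooo..oooooo.......
198 .....ooooo.#.oooooooooooo..oooooo.......
199 .....oo######ooooooooooo######ooo.......
200 .....oo######ooooooooooo######ooo.......
201 .......######ooooo..oooo######oo........
202 .......######ooooo..oooo######o.........
203 .......######oooo....ooo######o.........
204 ....ooo#######oo......oo#######o........
205 ...oooo#######o........o#######oooo.....
206 .oooooo#######oooooooooo#######ooooo....
207 oooooo######oooooooooooooo######ooooo...
[ 0.44914097 -0.08326592  0.13080677]
```

Call:
jog_arm:
  moves:
    - {"slide": [0.8,0.2,0],"angular": [0,0,0],"fingers": 0.295}
    - {"slide": [1.5,0.3,0],"angular": [0,0,0],"fingers": 0.295}
    - {"slide": [1.5,0.3,1],"angular": [0,0,0],"fingers": 0.295}
    - {"slide": [1.5,0.3,2],"angular": [0,0,0],"fingers": 0.295}
    - {"slide": [1.5,0.3,3],"angular": [0,0,0],"fingers": 0.295}
    - {"slide": [1.5,0.3,4],"angular": [0,0,0],"fingers": 0.295}
    - {"slide": [1.5,0.3,4],"angular": [0,0,0],"fingers": 0.295}
    - {"slide": [1.5,0.3,4],"angular": [0,0,0],"fingers": 0.295}

```text
clock: 10.28
tcp_pos: [0.4475, -0.0831, 0.1267]
orientation: [-0.0, -0.044, 0.999, 0.0]
wrist_force: [-0.9, 0.4, -1.6]
finger_gap: 0.0599
grip_force: 6.6
```

```bash
python3 ring.py|sed 1,5d; python3 t.py .45 -.083 .13
```

```text
189 ........................................
190 ........................................
191 ........................................
192 ........................................
193 ........................................
194 ........................................
195 ........ooooooo........ooooo............
196 .......ooooooooo.....ooooooooo..........
197 ......ooooooooooo...ooooooooooo.........
198 .....ooooooooooooo..oooooooooooo........
199 .....ooo#####ooooo.oooooo#####oo........
200 ....oooo#####ooooooooooo######ooo.......
201 ....oooo#####ooooooooooo######ooo.......
202 ....oooo#####ooooooooooo######ooo.......
203 .....oo######ooooo.ooooo######oo........
204 .....oo######ooooo.ooooo######oo........
205 ......o#######ooo...oooo#######.........
206 ......########oooo.ooooo#######.........
207 ....oo######oooooooooooooo######........
[ 0.44753607 -0.08308366  0.12671983]
tcp [ 0.4476 -0.0831  0.1268] yaw_y 95.03 F [-0.8  -1.17 -1.55] gap 0.0603 clock 10.3333 joints [-0.36  0.13 -0.41  1.03  0.   -0.45]
slide [-2.4 -0.1 -3.2]
```

Call:
jog_arm:
  moves:
    - {"slide": [0,-0.1,1],"angular": [0,0,0],"fingers": 0.295}
    - {"slide": [0,-0.1,1.7],"angular": [0,0,0],"fingers": 0.295}
    - {"slide": [0,-0.1,2.4],"angular": [0,0,0],"fingers": 0.295}
    - {"slide": [0,-0.1,3],"angular": [0,0,0],"fingers": 0.295}
    - {"slide": [0,-0.1,3.5],"angular": [0,0,0],"fingers": 0.295}
    - {"slide": [0,-0.1,3.5],"angular": [0,0,0],"fingers": 0.295}

```text
clock: 10.83
tcp_pos: [0.4483, -0.0834, 0.124]
orientation: [0.001, -0.044, 0.999, -0.0]
wrist_force: [-1.1, 0.7, 4.3]
finger_gap: 0.0601
grip_force: 7.3
```

```bash
python3 ring.py|sed 1,5d; python3 t.py .45 -.083 .13
```

```text
189 ........................................
190 ........................................
191 ........................................
192 ........................................
193 ........................................
194 ..........oooo...........oo.............
195 ........oooooooo......oooooooo..........
196 .......oooooooooo....oooooooooo.........
197 ......oooooooooooo...ooooooooooo........
198 .....ooooooooooooo..oooooooooooo........
199 .....ooo#####oooooo.ooooo#####ooo.......
200 .....ooo#####oooooooooooo#####ooo.......
201 .....ooo#####oooooooooooo#####ooo.......
202 .....ooo######ooooooooooo#####ooo.......
203 .....ooo######oooo..ooooo######o........
204 ......o#######oooo..ooooo######o........
205 ......o#######oooo..oooo#######o........
206 ......#######oooooooooooo#######........
207 ....oo######ooooooooooooooo#####oo......
[ 0.4483345  -0.08336745  0.1240267 ]
tcp [ 0.4483 -0.0834  0.124 ] yaw_y 95.03 F [0.36 0.78 5.04] gap 0.06 clock 10.8833 joints [-0.36  0.13 -0.41  1.02  0.   -0.45]
slide [-1.7  0.2 -6. ]
```

Call:
jog_arm:
  moves:
    - {"slide": [0,0,-0.3],"angular": [0,0,0],"fingers": 0.32}
    - {"slide": [0,0,-0.5],"angular": [0,0,0],"fingers": 0.34}
    - {"slide": [0,0,-0.6],"angular": [0,0,0],"fingers": 0.36}
    - {"slide": [0,0,-0.8],"angular": [0,0,0],"fingers": 0.38}
    - {"slide": [0,0,-0.8],"angular": [0,0,0],"fingers": 0.4}
    - {"slide": [0,0,-0.8],"angular": [0,0,0],"fingers": 0.4}

```text
clock: 11.38
tcp_pos: [0.4497, -0.0843, 0.1262]
orientation: [0.002, -0.044, 0.999, -0.001]
wrist_force: [-0.8, -0.5, 11.8]
finger_gap: 0.0512
grip_force: 10.0
```

```bash
python3 ring.py|sed 1,5d; python3 t.py .45 -.083 .13
```

```text
189 ........................................
190 ........................................
191 ........................................
192 .....oooooo............ooooooo..........
193 ...ooooooooo..........ooooooooo.........
194 ...oooooooooo........ooooooooooo........
195 ...ooooooooooo......oooooooooooo........
196 ...#####oooooo......oooooo#####o........
197 ...######oooooo....ooooooo######........
198 ...######oooooo....oooooo#######........
199 ...######oooooo.....ooooo#######........
200 ...######oooooo.....ooooo#######........
201 ...######ooooo......ooooo#######........
202 ...#######oooo......ooooo#######........
203 ...########ooo.......ooo########........
204 ...########ooooooooooooo########........
205 ooo#######oooooooooooooooo######ooo.....
206 ooo#######oooooooooooooooo######oooo....
207 ooo#######oooooooooooooooo######ooooo...
[ 0.44966109 -0.08432877  0.12618186]
tcp [ 0.4497 -0.0843  0.1262] yaw_y 95.02 F [-1.39 -2.24 12.3 ] gap 0.0512 clock 11.4333 joints [-0.36  0.13 -0.41  1.03 -0.   -0.45]
slide [-0.5  1.3 -3.8]
```

The steel eyes now stand further apart, so both pins are in. I keep squeezing while relieving the down force.

Call:
jog_arm:
  moves:
    - {"slide": [0,0,-1],"angular": [0,0,0],"fingers": 0.41}
    - {"slide": [0,0,-1.5],"angular": [0,0,0],"fingers": 0.43}
    - {"slide": [0,0,-1.8],"angular": [0,0,0],"fingers": 0.45}
    - {"slide": [0,0,-2.1],"angular": [0,0,0],"fingers": 0.47}
    - {"slide": [0,0,-2.4],"angular": [0,0,0],"fingers": 0.49}
    - {"slide": [0,0,-2.6],"angular": [0,0,0],"fingers": 0.5}
    - {"slide": [0,0,-2.6],"angular": [0,0,0],"fingers": 0.5}

```text
clock: 12.02
tcp_pos: [0.4492, -0.0848, 0.1283]
orientation: [0.002, -0.044, 0.999, -0.002]
wrist_force: [0.0, -2.4, 8.3]
finger_gap: 0.0428
grip_force: 12.6
```

```bash
python3 ring.py|sed 1,5d; python3 t.py .45 -.083 .13
```

```text
189 ........................................
190 ........................................
191 ........................................
192 ooooo..................ooooooo..........
193 ooooooo...............oooooooooo........
194 oooooooo.............ooooooooooo........
195 oooooooo.............oooooooooooo.......
196 ##ooooooo...........ooooooo#####........
197 ###oooooo...........oooooo######........
198 ####ooooo...........oooooo######........
199 ####ooooo...........oooooo######........
200 ####ooooo...........oooooo######........
201 #####ooo.............oooo#######........
202 ######oo.............oooo#######........
203 #######...............oo########........
204 ########..ooooooooooooo#########........
205 ########oooooooooooooooo########oo......
206 ########oooooooooooooooo#######ooooo....
207 #########oooooooooooooo########oooooo...
[ 0.44924989 -0.0847549   0.12827976]
tcp [ 0.4492 -0.0847  0.1283] yaw_y 95.0 F [ 0.07 -2.42  8.29] gap 0.0431 clock 12.0667 joints [-0.36  0.13 -0.4   1.03 -0.   -0.45]
slide [-0.9  1.7 -1.7]
```

Call:
jog_arm:
  moves:
    - {"slide": [0,0,-0.5],"angular": [0,0,0],"fingers": 0.52}
    - {"slide": [0,0,-1],"angular": [0,0,0],"fingers": 0.54}
    - {"slide": [0,0,-1.4],"angular": [0,0,0],"fingers": 0.56}
    - {"slide": [0,0,-1.7],"angular": [0,0,0],"fingers": 0.58}
    - {"slide": [0,0,-2.0],"angular": [0,0,0],"fingers": 0.6}
    - {"slide": [0,0,-2.2],"angular": [0,0,0],"fingers": 0.62}
    - {"slide": [0,0,-2.4],"angular": [0,0,0],"fingers": 0.64}
    - {"slide": [0,0,-2.4],"angular": [0,0,0],"fingers": 0.65}
    - {"slide": [0,0,-2.4],"angular": [0,0,0],"fingers": 0.65}

```text
clock: 12.82
tcp_pos: [0.4489, -0.0847, 0.1303]
orientation: [0.001, -0.044, 0.999, -0.002]
wrist_force: [-0.6, -1.7, 6.4]
finger_gap: 0.0301
grip_force: 14.4
```

```bash
python3 t.py .45 -.083 .13; cat > lug.py <<'E'
from h import *
p=shot("wrist"); h=cv2.cvtColor(p["color"],cv2.COLOR_RGB2HSV)
for v in range(186,212): print(v,"".join("#" if h[v,u,2]<45 else ("o" if h[v,u,1]<75 else ".") for u in range(240,320)))
E
python3 lug.py
```

```text
tcp [ 0.4489 -0.0847  0.1303] yaw_y 95.0 F [-0.63 -1.68  6.38] gap 0.0301 clock 12.8167 joints [-0.36  0.13 -0.4   1.04 -0.   -0.45]
slide [-1.2  1.6  0.3]
186 ................................................................................
187 ................................................................................
188 ................................................................................
189 ................................................................................
190 ................................................................................
191 .............................................ooo................................
192 ..........oooooo...........................ooooooo..............................
193 ........ooooooooo.........................ooooooooo.............................
194 .......ooooooooooo.......................ooooooooooo............................
195 .......oooooooooooo.....................ooooooooooooo...........................
196 .......oooooooooooo.....................ooooooo####o...................oo.......
197 .....
[... 565 characters left out ...]
....................
204 .........o###########....ooooooooooooooo###########o............................
205 ........ooo##############ooooooooooooooo##########ooo...........................
206 .......ooooo#############oooooooooooooo###########oooo..........................
207 ......oooooo##############oooooooooooo###########oooooo.........................
208 .....oooooooo################oooooo##############oooooo.........................
209 ....ooooooooo###########oooooooooooooo###########ooooooo........................
210 ....ooooooooo###########ooooooooooooooo##########oooooooo.......................
211 ...oooooooo...##########oooooooooooooooo#########oooooooo.......................
```

Call:
jog_arm:
  moves:
    - {"slide": [0,0,-0.5],"angular": [0,0,0],"fingers": 0.67}
    - {"slide": [0,0,-0.8],"angular": [0,0,0],"fingers": 0.69}
    - {"slide": [0,0,-1.0],"angular": [0,0,0],"fingers": 0.7}
    - {"slide": [0,0,-1.2],"angular": [0,0,0],"fingers": 0.7}
    - {"slide": [0,0,-2],"angular": [0,0,0],"fingers": 0.7}
    - {"slide": [0,0,-3],"angular": [0,0,0],"fingers": 0.7}
    - {"slide": [0,0,-5],"angular": [0,0,0],"fingers": 0.7}
    - {"slide": [0,0,-8],"angular": [0,0,0],"fingers": 0.7}
    - {"slide": [0,0,-8],"angular": [0,0,0],"fingers": 0.7}

```text
clock: 13.62
tcp_pos: [0.4473, -0.0829, 0.1371]
orientation: [-0.0, -0.044, 0.999, 0.0]
wrist_force: [0.4, -0.1, -1.0]
finger_gap: 0.026
grip_force: 14.3
```

```bash
python3 t.py .45 -.083 .13; python3 lug.py
```

```text
tcp [ 0.4473 -0.0829  0.1371] yaw_y 95.04 F [ 0.41 -0.15 -0.98] gap 0.026 clock 13.6167 joints [-0.36  0.12 -0.39  1.06  0.   -0.45]
slide [-2.6 -0.3  7.1]
186 ................................................................................
187 ................................................................................
188 ................................................................................
189 ................................................................................
190 ................................................................................
191 ............ooo.................................ooooo...........................
192 .........oooooooo.............................ooooooooo.........................
193 ........oooooooooo...........................ooooooooooo........................
194 ........ooooooooooo..........................ooooooooooo........................
195 ........oooooooooooo........................oooooooooooo........................
196 ........oo####oooooo........................oooooo#####o...........oo...........
197 .....
[... 565 characters left out ...]
....................
204 .........ooo###########...oooooooooooooooo############oo........................
205 ........ooooo##############ooooooooooooooo###########oooo.......................
206 .......ooooooo#############oooooooooooooo###########ooooo.......................
207 ......oooooooo##############ooooooooooo#############oooooo......................
208 ......oooooooo######################################ooooooo.....................
209 .....ooooooooo###########ooooooooooo################ooooooo.....................
210 ....ooooooooo..##########oooooooooooooooo###########oooooooo....................
211 ....oooooooo....##########oooooooooooooo###########..ooooooo....................
```

The ring lifts with the tips (they stay together at row 197). I squeeze to about 24.5 mm and lift high.

Call:
jog_arm:
  moves:
    - {"slide": [0,0,-6],"angular": [0,0,0],"fingers": 0.705}
    - {"slide": [0,0,-18],"angular": [0,0,0],"fingers": 0.71}
    - {"slide": [0,0,-34],"angular": [0,0,0],"fingers": 0.713}
    - {"slide": [0,0,-50],"angular": [0,0,0],"fingers": 0.713}
    - {"slide": [-5,5,-66],"angular": [0,0,0],"fingers": 0.713}
    - {"slide": [-12,15,-82],"angular": [0,0,0],"fingers": 0.713}
    - {"slide": [-22,28,-98],"angular": [0,0,0],"fingers": 0.713}
    - {"slide": [-34,45,-110],"angular": [0,0,0],"fingers": 0.713}
    - {"slide": [-48,64,-120],"angular": [0,0,0],"fingers": 0.713}
    - {"slide": [-63,85,-128],"angular": [0,0,0],"fingers": 0.713}

```text
clock: 14.5
tcp_pos: [0.5034, 0.0075, 0.2666]
orientation: [0.001, -0.043, 0.999, -0.0]
wrist_force: [0.9, -0.2, -2.3]
finger_gap: 0.0244
grip_force: 14.5
```

Call:
jog_arm:
  moves:
    - {"slide": [-15,22,0],"angular": [0,0,1],"fingers": 0.713}
    - {"slide": [-31,44,0],"angular": [0,0,2],"fingers": 0.713}
    - {"slide": [-47,66,0],"angular": [0,0,3],"fingers": 0.713}
    - {"slide": [-62,88,0],"angular": [0,0,4],"fingers": 0.713}
    - {"slide": [-76,106,0],"angular": [0,0,5],"fingers": 0.713}
    - {"slide": [-86,120,0],"angular": [0,0,5],"fingers": 0.713}
    - {"slide": [-93,129,0],"angular": [0,0,5],"fingers": 0.713}
    - {"slide": [-95,133,0],"angular": [0,0,5],"fingers": 0.713}
    - {"slide": [-95,133,0],"angular": [0,0,5],"fingers": 0.713}
    - {"slide": [-95,133,0],"angular": [0,0,5],"fingers": 0.713}

```text
clock: 15.33
tcp_pos: [0.5854, 0.1473, 0.2651]
orientation: [-0.0, -0.0, 1.0, -0.0]
wrist_force: [-0.2, -0.5, -1.9]
finger_gap: 0.0248
grip_force: 14.5
```

```bash
python3 t.py .52 .148 .265 90; cat > k.py <<'E'
from h import *
np.set_printoptions(precision=4,suppress=True)
p=shot("wrist","7w.png"); s=p["st"]; M=Rt(s).as_matrix()
u,c=tip(p,"clamp_top"); print("clamp",u,c,u and atz(p,u,.045))
for n,z in [("ring_pliers",s["tcp_pos"][2]-.126),("ring_centre",s["tcp_pos"][2]-.126),("lug_left",s["tcp_pos"][2]-.124),("lug_right",s["tcp_pos"][2]-.124)]:
    u,c=tip(p,n); print(n,u,round(c,2),M.T@(atz(p,u,z)-s["tcp_pos"])*1e3 if u else "")
E
python3 k.py
```

```text
tcp [0.5854 0.1473 0.2651] yaw_y 90.02 F [-0.18 -0.54 -1.9 ] gap 0.0248 clock 15.3333 joints [ 0.11  0.37  0.24  1.45 -0.    0.11]
slide [65.4  0.7  0.1]
ang [-0.02 -0.04  0.02]
clamp [256.4, 116.2] 0.87 [0.5142 0.1209 0.045 ]
ring_pliers [271.1, 195.3] 0.94 [ -0.9115  -7.2548 126.0019]
ring_centre [252.8, 198.5] 0.72 [ -3.8976 -23.8514 126.0056]
lug_left [290.0, 198.3] 0.56 [ -3.1738   9.7429 123.9944]
lug_right [250.1, 198.1] 0.59 [ -3.0396 -26.1195 124.007 ]
```

View pics/7w.png

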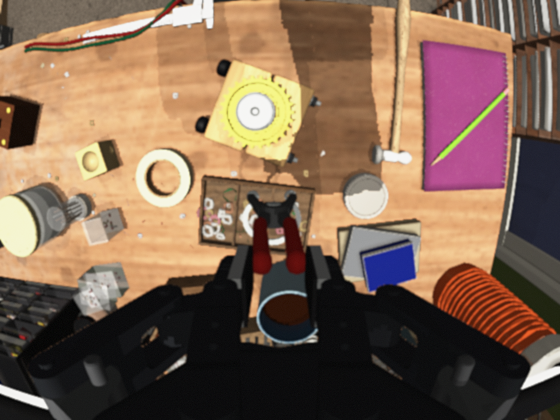

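The view shows the gear and white shaft end around (255,112), the spread ring on the tips with lugs at (251,198) and (290,198), and its back near row 245.

```bash
cat > m.py <<'E'
from h import *
np.set_printoptions(precision=4,suppress=True)
p=shot("wrist"); s=p["st"]; M=Rt(s).as_matrix()
h=cv2.cvtColor(p["color"],cv2.COLOR_RGB2HSV)
w=((h[...,1]<60)&(h[...,2]>150)).astype(np.uint8)
n,l,st,c=cv2.connectedComponentsWithStats(w[85:140,225:285])
for i in range(1,n):
    if st[i,4]>60: print("white",c[i]+[225,85],st[i])
g=cv2.inRange(h,(18,120,120),(32,255,255))
for v in range(94,130): print(v,"".join("o" if h[v,u,1]<60 and h[v,u,2]>120 else("#" if h[v,u,2]<60 else ".") for u in range(235,280)))
for v in range(190,255,2): print(v,"".join("#" if h[v,u,2]<45 else ("o" if h[v,u,1]<60 and h[v,u,2]>170 else ".") for u in range(238,304)))
for z in (.09,.097,.104): print(z,atz(p,(255.,111.5),z))
E
python3 m.py
```

```text
white [255.0945 110.6026] [  11    7   39   38 1175]
94 ...........ooooooooooooooooooo...............
95 ..........oooooooooooooooooooooo.............
96 ........ooooooooooooooooooooooooo............
97 .......ooooooooooooooooooooooooooo...........
98 ......ooooooooooooooooooooooooooooo..........
99 .....ooooooooooooooooooooooooooooooo.........
100 ....ooooooooooooooooooooooooooooooooo........
101 ....oooooooooooooooooooooooooooooooooo.......
102 ...ooooooooooooooooooooooooooooooooooo.......
103 ...ooooooooooooooooooooooooooooooooooo.......
104 ..ooooooooooooooooooooooooooooooooooooo......
105 ..ooooooooooooooooooooooooooooooooooooo......
106 ..oooooooooooooooooooooooooooooooooooooo.....
107 .ooooooooooooooooooooooooooooooooooooooo.....
108 .ooooooooooooooooooooooooooooooooooooooo.....
109 .ooooooooooooooooooooooooooooooooooooooo.....
110 .ooooooooooooooooooooooooooooooooooooooo.....
111 .ooooooooooooooooooooooooooooooooooooooo.....
112 .ooooooooooooooooooooooooooooooooooooooo.....
113 .ooooooooooooooooooooooooooooooooooooooo.....
114 .ooooooooooooooooooooooooooooooooooooooo.....
115
[... 2475 characters left out ...]
.......................ooo....................
240 .....................................oooooooooo...................
242 ...............................oooooooooooooooo...................
244 ...............................oooooooooooooo.....................
246 ..........#####.................ooooo.............................
248 ..........#####...................................................
250 .........#######..........................#####...................
252 .........#######..................................................
254 ........#######...................................................
0.09 [0.5104 0.1225 0.09  ]
0.097 [0.5106 0.123  0.097 ]
0.104 [0.5108 0.1235 0.104 ]
```

Call:
jog_arm:
  moves:
    - {"slide": [8,-2,0],"angular": [-0.6,0,0],"fingers": 0.713}
    - {"slide": [20,-5,0],"angular": [-1.2,0,0],"fingers": 0.713}
    - {"slide": [35,-9,2],"angular": [-1.8,0,0],"fingers": 0.713}
    - {"slide": [50,-13,4],"angular": [-2.4,0,0],"fingers": 0.713}
    - {"slide": [65,-17,6],"angular": [-3,0,0],"fingers": 0.713}
    - {"slide": [80,-20,9],"angular": [-3.6,0,0],"fingers": 0.713}
    - {"slide": [91,-23,12],"angular": [-3.6,0,0],"fingers": 0.713}
    - {"slide": [99,-24.5,15],"angular": [-3.6,0,0],"fingers": 0.713}
    - {"slide": [99,-24.5,15],"angular": [-3.6,0,0],"fingers": 0.713}
    - {"slide": [99,-24.5,15],"angular": [-3.6,0,0],"fingers": 0.713}

```text
clock: 16.52
tcp_pos: [0.4868, 0.123, 0.2505]
orientation: [0.0, -0.0, 1.0, 0.031]
wrist_force: [0.0, -0.0, -1.4]
finger_gap: 0.0247
grip_force: 14.5
```

```bash
cat > n.py <<'E'
from h import *
np.set_printoptions(precision=4,suppress=True)
p=shot("wrist","n%d.png"%(get_state()["clock"]*100)); s=p["st"]; M=Rt(s).as_matrix(); print(s["clock"],s["tcp_pos"],s["finger_gap"],s["wrist_force"])
for n in ["ring_pliers","lug_left","lug_right"]:
    u,c=tip(p,n); print(n,u,round(c,2),atz(p,u,s["tcp_pos"][2]-.124) if u else "")
h=cv2.cvtColor(p["color"],cv2.COLOR_RGB2HSV)
for v in range(184,262,2): print(v,"".join("#" if h[v,u,2]<50 else ("y" if 15<h[v,u,0]<34 and h[v,u,1]>110 else("o" if h[v,u,1]<60 and h[v,u,2]>200 else ("," if h[v,u,1]<70 else "."))) for u in range(225,332)))
E
python3 n.py
```

```text
16.5167 [0.4868 0.123  0.2505] 0.024738565983121744 [ 0.0243 -0.0338 -1.3663]
ring_pliers [270.9, 201.4] 0.96 [0.4929 0.1234 0.1265]
lug_left [107.6, 229.8] 0.7 [ 0.5189 -0.0382  0.1265]
lug_right [248.5, 198.9] 0.6 [0.4903 0.1033 0.1265]
184 .y...........yyyyyyyyyyyyyyyyyyyyyyyyyyyyyyyyyyyyyyyyyyyyyyyyyyyyyyyyyyyyyyyyyyyyyyyyyyyyyyyyyy.,,,,,,,,...
186 y.........yyyyyyyyyyyyyyyyyyyyyyyyyyyyyyyyyyyyyyyyyyyyyyyyyyyyyyyyyyyyyyyyyyyyyyyyyyyyyyyyyyyy.............
188 y.........yyyyyyyyyyyyyyyyyyyyyyyyyyy.,,,,,,,,,,,,..yyyyyyyyyyyyyyyyyyyyyyyyyyyyyyyyyyyyyyyyy..............
190 ..........yyyyyyyyyyyyyyyyyyyyyyy.,,,,,,,,,,,,,,,,,,,,.yyyyyyyyyyyyyyyyyyyyyyyyyyyyyyyyyyyyyy..............
192 .........yyyyyyyyyyyyyyyyyyyyyy.,,,,,,,,,,,,,,,,,,,,,,,,,.yyyyyyyyyyyyyyyyyyyyyyyyyyyyyyyyyy...............
194 .......yyyyyyyyyyyyyyyyy.,,,,,,,,,,,,,,,,,,,,,,,,,,,,,,,,,,..,,,,,,,,,yyyyyyyyyyyyyyyyyyyyy................
196 ........yyyyyyyyyyyyyyy.,,,,,,,,,,,oo,,,,,,,,,,,,,,,,,,,,,,,,,,,,,,,,,,yyyyyyyyyyyyyyyyyyy.................
198 .........yyyyyyyyyyyyyy#######,,,,,oooo,,,,,,,,,,,,,,,,,,,,,,,,,#######yy
[... 2806 characters left out ...]
...####,,,,,,,,,............
250 ............,,,,,,,,,,#######..................................#.................######,,,,,,,,,...........
252 ######.....,,,,,,,,,,########....................................................######,,,,,,,,,,.....y....
254 ..#######.,,,,,,,,,,,########...................................................########,,,,,,,,,..........
256 .#########,,,,,,,,,,########....................................................########,,,,,,,,,,,#######.
258 #########,,,,,,,,,,,########.....................##########.....................#########,,,,,,,,,,########
260 #########,,,,,,,,,,#########....................................................#########,,,,,,,,,,,#######
```

```bash
cat > q.py <<'E'
from h import *
np.set_printoptions(precision=4,suppress=True)
p=shot("wrist"); z=p["st"]["tcp_pos"][2]; print(z)
for zz in (.072,.078,.085): print("shaft front",atz(p,(268.5,187.6),zz))
print("ringL",atz(p,(241.5,221),z-.126),"ringR",atz(p,(301.3,221),z-.126),"back",atz(p,(273,247.3),z-.128),"lugs",atz(p,(248.5,198.9),z-.124),atz(p,(294,198.9),z-.124))
for n in ("scene","side"):
    q=shot(n,"s_%s.png"%n)
    h=cv2.cvtColor(q["color"],cv2.COLOR_RGB2HSV)
    for t,P in (("shaft",(.5105,.1228,.097)),("ring",(.5105,.1228,.126)),("gear",(.5105,.1228,.078))):
        T=np.linalg.inv(np.array(q["world_from_camera"])); c=T[:3,:3]@np.array(P)+T[:3,3]; f=210/np.tan(np.radians(q["fovy"])/2)
        print(n,t,q["cx"]+f*c[0]/c[2],q["cy"]+f*c[1]/c[2],f/c[2]/1e3,"px/mm")
a=[cv2.imread("pics/s_%s.png"%n) for n in("scene","side")]
cv2.imwrite("pics/8.png",np.hstack([cv2.resize(a[0][160:250,200:290],(400,400),interpolation=3),cv2.resize(a[1][130:230,215:315],(400,400),interpolation=3)]))
E
python3 q.py
```

```text
0.2502889172633414
shaft front [0.4923 0.1232 0.072 ]
shaft front [0.4911 0.123  0.078 ]
shaft front [0.4896 0.1228 0.085 ]
ringL [0.5124 0.0966 0.1243] ringR [0.5133 0.1518 0.1243] back [0.5398 0.1256 0.1223] lugs [0.4911 0.1036 0.1263] [0.4916 0.1445 0.1263]
scene shaft 242.49567971521063 205.15430940180204 0.3901296450419147 px/mm
scene ring 242.04693872776926 194.70268960315903 0.3950062695163539 px/mm
scene gear 242.78372291192574 211.86311929861407 0.3869993793828634 px/mm
side shaft 263.7563185367241 181.75943572788088 0.4225141574011891 px/mm
side ring 263.194498431147 171.57194746434968 0.4308013349978237 px/mm
side gear 264.11283349420535 188.22412417362918 0.4172553517102309 px/mm
```

View pics/8.png

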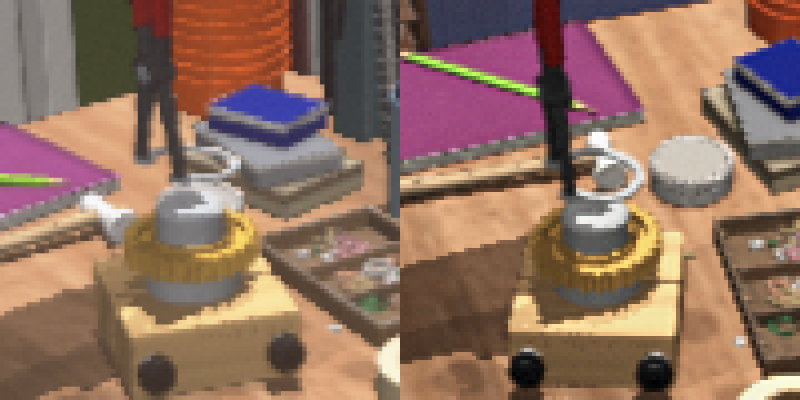

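The crops show the spread ring hanging level just above the shaft end, (195,160) in the scene view and (600,170) in the side view, offset by a millimetre or two. I correct that and lower.

Call:
jog_arm:
  moves:
    - {"slide": [0.8,-0.8,2],"angular": [0,0,0],"fingers": 0.713}
    - {"slide": [1.5,-1.6,7],"angular": [0,0,0],"fingers": 0.713}
    - {"slide": [1.5,-1.9,12],"angular": [0,0,0],"fingers": 0.713}
    - {"slide": [1.5,-2.1,16],"angular": [0,0,0],"fingers": 0.713}
    - {"slide": [1.5,-2.2,18],"angular": [0,0,0],"fingers": 0.713}
    - {"slide": [1.5,-2.2,18],"angular": [0,0,0],"fingers": 0.713}
    - {"slide": [1.5,-2.2,18],"angular": [0,0,0],"fingers": 0.713}

```text
clock: 17.45
tcp_pos: [0.4852, 0.1222, 0.2318]
orientation: [-0.0, -0.0, 1.0, 0.031]
wrist_force: [-0.2, 0.2, -1.9]
finger_gap: 0.0247
grip_force: 14.5
```

```bash
python3 n.py
```

```text
17.45 [0.4852 0.1222 0.2318] 0.0246576355575993 [-0.2285  0.1526 -1.8703]
ring_pliers [269.6, 198.7] 0.69 [0.4887 0.1214 0.1078]
lug_left [288.8, 199.7] 0.65 [0.4898 0.1387 0.1078]
lug_right [248.7, 198.5] 0.53 [0.4882 0.1027 0.1078]
184 .yy......yyyyyyyyyyyyyyyyyyyyyyyyyyyyyyyyyyyyyyyyyyyyyyyyyyyyyyyyyyyyyyyyyyyyyyyyyyyyyyyyyyyyyyyyyyyy.,,...
186 .y........yyyyyyyyyyyyyyyyyyyyyyyyyyyyyyyyyyyyyyyyyyyyyyyyyyyyyyyyyyyyyyyyyyyyyyyyyyyyyyyyyyyyyyyyyy.,,,,,,
188 yy...........yyyyyyyyyyyyyyyyyyyyyyyyyyyyyyyyyyyyyyyyyyyyyyyyyyyyyyyyyyyyyyyyyyyyyyyyyyyyyyyyyyyyyyy,,,,,,,
190 y..........yyyyyyyyyyyyyyyyyyyyyyyyyyyyyyyyyyyyyyyyyyyyyyyyyyyyyyyyyyyyyyyyyyyyyyyyyyyyyyyyyyyyyyyy.,..,,,,
192 ..........yyyyyyyyyyyyyy.,,,,,,.yyyyyyyyyyyyyyyyyyyyyyyyyyyyy.,,,,,,,.yyyyyyyyyyyyyyyyyyyyyyyyyyyy.........
194 .........yyyyyyyyyyyyyy.,,,,,,,,,.yy..,,,,,,,,,,,,,,,..yyyy.,,,,,,,,,,,yyyyyyyyyyyyyyyyyyyyyyyyyy..........
196 ...........yyyyyyyyyyyy######,,,,,,,,,,,,,,,,,,,,,,,,,,,,..,,,,,#######yyyyyyyyyyyyyyyyyyyyyyyyy...........
198 ........yyyyyyyyyyyyyyy########,,,,,,,,,,,,,,,,,,,,,,,,,,,,,,,,########yyyyyyy
[... 2801 characters left out ...]
...####,,,,,,,,,............
250 ............,,,,,,,,,,#######.............#......yyyyy......y.....................#####,,,,,,,,,...........
252 ............,,,,,,,,,########...........................yyyyy....................######,,,,,,,,,,..........
254 ...........,,,,,,,,,,########...................................................########,,,,,,,,,..........
256 ..#######,,,,,,,,,,,########....................................................########,,,,,,,,,,,#######.
258 ##########,,,,,,,,,,########....................................................#########,,,,,,,,,,########
260 #########,,,,,,,,,,#########.....................................................########,,,,,,,,,,,#######
```

Call:
jog_arm:
  moves:
    - {"slide": [-0.6,-0.3,1],"angular": [0,0,0],"fingers": 0.713}
    - {"slide": [-1.2,-0.6,4],"angular": [0,0,0],"fingers": 0.713}
    - {"slide": [-1.2,-0.8,7],"angular": [0,0,0],"fingers": 0.713}
    - {"slide": [-1.2,-1.0,10],"angular": [0,0,0],"fingers": 0.713}
    - {"slide": [-1.2,-1.2,12],"angular": [0,0,0],"fingers": 0.713}
    - {"slide": [-1.2,-1.2,12],"angular": [0,0,0],"fingers": 0.713}
    - {"slide": [-1.2,-1.2,12],"angular": [0,0,0],"fingers": 0.713}

```text
clock: 18.23
tcp_pos: [0.4864, 0.1217, 0.2197]
orientation: [-0.0, -0.0, 1.0, 0.031]
wrist_force: [-0.3, 0.5, -1.1]
finger_gap: 0.0247
grip_force: 14.4
```

```bash
python3 n.py
```

```text
18.2333 [0.4864 0.1217 0.2197] 0.024663162286495184 [-0.2731  0.4976 -1.1449]
ring_pliers [273.3, 195.6] 0.68 [0.487  0.1243 0.0957]
lug_left [287.1, 198.3] 0.71 [0.4896 0.1367 0.0957]
lug_right [250.3, 195.0] 0.7 [0.4861 0.1037 0.0957]
184 .yy....yyyyyyyyyyyyyyyyyyyyyyyyyyyyyyyyyyyyyyyyyyyyyyyyyyyyyyyyyyyyyyyyyyyyyyyyyyyyyyyyyyyyyyyyyyyyyyyyyy..
186 .y.....yyyyyyyyyyyyyyyyyyyyyyyyyyyyyyyyyyyyyyyyyyyyyyyyyyyyyyyyyyyyyyyyyyyyyyyyyyyyyyyyyyyyyyyyyyyyyyyyy,,,
188 yy.......yyyyyyyyyyyyyyyyyyyyyyyyyyyyyyyyyyyyyyyyyyyyyyyyyyyyyyyyyyyyyyyyyyyyyyyyyyyyyyyyyyyyyyyyyyyyyy,,,,
190 y............yyyyyyyyyyyyyyy.yyyyyyyyyyyyyyyyyyyyyyyyyyyyyyyyyy.,,,.yyyyyyyyyyyyyyyyyyyyyyyyyyyyyyyyyy.,,,,
192 ..........yyyyyyyyyyyyy,,,,,,,,,.yyyyyyyyyyyyyyyyyyyyyyyyyyy.,,,,,,,,,.yyyyyyyyyyyyyyyyyyyyyyyyyyyyyy......
194 .........yyyyyyyyyyyyy.,,,##,,,,,,yyyyyyyy........yyyyyyyyy.,,,,,###,,,yyyyyyyyyyyyyyyyyyyyyyyyyyyyy.......
196 .........yyyyyyyyyyyyyy#######,,,,.y.,,,,,,,,,,,,,,,,,,..yy,,,,,#######yyyyyyyyyyyyyyyyyyyyyyyyyyyy........
198 ..........yyyyyyyyyyyyy#########,,,,,,,,,,,,,,,,,,,,,,,,,,,,,,,########yyyy
[... 2804 characters left out ...]
,,#####,,,,,,,,,............
250 ............,,,,,,,,,,#######.............#.yy...yyy.......yyy...................######,,,,,,,,,...........
252 ............,,,,,,,,,########..................yyyyy........y....................######,,,,,,,,,,..........
254 ...........,,,,,,,,,,########........................yyyy...y...................########,,,,,,,,,..........
256 ..#######,,,,,,,,,,,########...............................y....................########,,,,,,,,,,,#######.
258 ##########,,,,,,,,,,########....................................................#########,,,,,,,,,,########
260 #########,,,,,,,,,,#########....................................................#########,,,,,,,,,,,#######
```

Call:
jog_arm:
  moves:
    - {"slide": [-0.8,0,0],"angular": [0,0,0],"fingers": 0.713}
    - {"slide": [-1.6,0,0],"angular": [0,0,0],"fingers": 0.713}
    - {"slide": [-2.2,0,0],"angular": [0,0,0],"fingers": 0.713}
    - {"slide": [-2.2,0,0],"angular": [0,0,0],"fingers": 0.713}
    - {"slide": [-2.2,-0.1,1],"angular": [0,0,0],"fingers": 0.713}
    - {"slide": [-2.2,-0.2,3],"angular": [0,0,0],"fingers": 0.713}
    - {"slide": [-2.2,-0.3,5],"angular": [0,0,0],"fingers": 0.713}
    - {"slide": [-2.2,-0.4,6],"angular": [0,0,0],"fingers": 0.713}
    - {"slide": [-2.2,-0.4,6],"angular": [0,0,0],"fingers": 0.713}

```text
clock: 19.18
tcp_pos: [0.4885, 0.1217, 0.2135]
orientation: [-0.0, -0.0, 1.0, 0.031]
wrist_force: [0.1, 1.1, -2.1]
finger_gap: 0.025
grip_force: 14.4
```

```bash
python3 n.py | grep -v "^2[56]"
```

```text
19.1833 [0.4885 0.1217 0.2135] 0.02499882599600292 [ 0.089   1.116  -2.0792]
ring_pliers [271.1, 195.0] 0.88 [0.4885 0.1223 0.0895]
lug_left None 0 
lug_right [250.3, 195.7] 0.69 [0.4889 0.1036 0.0895]
184 yy.....yyyyyyyyyyyyyyyyyyyyyyyyyyyyyyyyyyyyyyyyyyyyyyyyyyyyyyyyyyyyyyyyyyyyyyyyyyyyyyyyyyyyyyyyyyyyyyyyyyy,
186 y......yyyyyyyyyyyyyyyyyyyyyyyyyyyyyyyyyyyyyyyyyyyyyyyyyyyyyyyyyyyyyyyyyyyyyyyyyyyyyyyyyyyyyyyyyyyyyyyyyy,,
188 y......yyyyyyyyyyyyyyyyyy.....yyyyyyyyyyyyyyyyyyyyyyyyyyyyyyyy..,,,,.yyyyyyyyyyyyyyyyyyyyyyyyyyyyyyyyyyy,,,
190 .......yyyyyyyyyyyyyyyy,,,,,,,,,.yyyyyyyyyyyyyyyyyyyyyyyyyyy.,,,,,,,,,.yyyyyyyyyyyyyyyyyyyyyyyyyyyyyyyy.,,,
192 .........yyyyyyyyyyyyy.,####,,,,,,yyyyyyyyyyyyyyyyyyyyyyyyy.,,,,,####,,yyyyyyyyyyyyyyyyyyyyyyyyyyyyyyy.....
194 ........yyyyyyyyyyyyyy.#######,,,,yyyyy...,,,,,,,,,,..yyyyy,,,,,#######yyyyyyyyyyyyyyyyyyyyyyyyyyyyyy......
196 ........yyyyyyyyyyyyyyy#########,,...,,,,,,,,,,,,,,,,,,,,..,,,#########yyyyyyyyyyyyyyyyyyyyyyyyyyyyy.......
198 .........yyyyyyyyyyyyyyy###########,,,,,,,,,,,,,,,,,,,,,,,,,,#########yyyyyyyyyyyyyyyyyyyyyyyyyyyyy........
20
[... 2097 characters left out ...]
...y........................
238 .....yyyyy.....yyyyyyyyyyyyy...............,,oooooooooooooo,,..............yy....y.........................
240 ............yyyyyy....yyyyyyy..............,,ooooooooooooo,,.#..............y...yy.........................
242 ................yyy...yyyyyyy..............,,oooooo,,,,,.yyyy...............yy.yy..........................
244 .....................yyyyyyyy...............yyyyyyyyyyyyyyyyy.................y.,..........................
246 ..............,,,,,,,,.yyyy##..............yyyyyyyyyyyyyyyyyyy.................,,##..,,,,,,,,,.........yy..
248 .............,,,,,,,,,#######..............yyyyyyyyyyy....yyyy.................,,#####,,,,,,,,,.........y..
```

Call:
jog_arm:
  moves:
    - {"slide": [-0.5,0,0.5],"angular": [0,0,0],"fingers": 0.713}
    - {"slide": [-1,-0.1,1.5],"angular": [0,0,0],"fingers": 0.713}
    - {"slide": [-1,-0.2,2.5],"angular": [0,0,0],"fingers": 0.713}
    - {"slide": [-1,-0.2,3.5],"angular": [0,0,0],"fingers": 0.713}
    - {"slide": [-1,-0.3,4.5],"angular": [0,0,0],"fingers": 0.713}
    - {"slide": [-1,-0.3,5],"angular": [0,0,0],"fingers": 0.713}
    - {"slide": [-1,-0.3,5],"angular": [0,0,0],"fingers": 0.713}

```text
clock: 19.97
tcp_pos: [0.4897, 0.1217, 0.2088]
orientation: [-0.0, -0.0, 1.0, 0.031]
wrist_force: [0.8, 0.2, -1.6]
finger_gap: 0.025
grip_force: 14.5
```

```bash
cat > o.py <<'E'
from h import *
np.set_printoptions(precision=4,suppress=True)
p=shot("wrist"); s=p["st"]; print(s["clock"],s["tcp_pos"],s["finger_gap"],s["wrist_force"],s["ft_torque"])
h=cv2.cvtColor(p["color"],cv2.COLOR_RGB2HSV)
for v in range(182,250,2): print(v,"".join("#" if h[v,u,2]<50 else ("y" if 15<h[v,u,0]<34 and h[v,u,1]>110 else("o" if h[v,u,1]<60 and h[v,u,2]>200 else ("," if h[v,u,1]<70 else "."))) for u in range(232,312)))
E
python3 o.py
```

```text
19.9667 [0.4897 0.1217 0.2088] 0.02502931121593522 [ 0.8132  0.1675 -1.5676] [-0.034   0.0546  0.0498]
182 yyyyyyyyyyyyyyyyyyyyyyyyyyyyyyyyyyyyyyyyyyyyyyyyyyyyyyyyyyyyyyyyyyyyyyyyyyyyyyyy
184 yyyyyyyyyyyyyyyyyyyyyyyyyyyyyyyyyyyyyyyyyyyyyyyyyyyyyyyyyyyyyyyyyyyyyyyyyyyyyyyy
186 yyyyyyyyyyyyyyyyyyyyyyyyyyyyyyyyyyyyyyyyyyyyyyyyyyyyyyyyy...yyyyyyyyyyyyyyyyyyyy
188 yyyyyyyyyyyyyyyyy,,,,,,,,yyyyyyyyyyyyyyyyyyyyyyyyyyyy.,,,,,,,,,yyyyyyyyyyyyyyyyy
190 yyyyyyyyyyyyyyy.,,,,,,,,,,.yyyyyyyyyyyyyyyyyyyyyyyyy.,,,,,,,,,,,yyyyyyyyyyyyyyyy
192 .yyyyyyyyyyyyyy.######,,,,,.yyyyyyyyyyyyyyyyyyyyyyyy,,,,,#######yyyyyyyyyyyyyyyy
194 .yyyyyyyyyyyyyyy########,,,.yyyy..,,,,,,,,,,,,.yyyyy.,,,########yyyyyyyyyyyyyyyy
196 .yyyyyyyyyyyyyyy##########.yy.,,,,,,,,,,,,,,,,,,,,...,,########yyyyyyyyyyyyyyyyy
198 ..yyyyyyyyyyyyyyy#############,,,,,,,,,,,,,,,,,,,,#############yyyyyyyyyyyyyyyyy
200 yyyyyyyyyyyyyyyy.,#################,,,,,,,,,,,,,##############,yyyyyyyyyyyyyyyyy
202 yyyyyyyyyyyyyyy,,,,,###############,,,,,,,,,,,,,#############,,,,yyyyyyyyyyyyyyy
204 yyyyyyyyyyyyyoooooo,,#####################################
[... 1192 characters left out ...]
.......yyyyyyyyyyyy.
234 ........yyyyyyyyy.oo,,..............,,,,,,,,,,,,,,,,...............yyy......yy..
236 ........yyyyyyyyyyyyyy.............,,,oooooooooooo,,,...............yy......y...
238 .......yyyyyyyyyyyyyy...............,ooooooooooooooo,,..............yyy....y....
240 ...yyyyyyyy...yyyyyyyy..............,ooooooooooooooo,,...............yy...y.....
242 ........yyy....yyyyyyy..............,oooooooooooo,,.y................yy..yy.....
244 ..............yyyyyyyy...............,,,,,,,..yyyyyyyy................yyy.......
246 .......,,,,,,,,..yyy##...............yyyyyyyyyyyyyyyyyy..................,###.,,
248 ......,,,,,,,,,#######...............yyyyyyyyyyyyyyyyyy.................,,#####,
```

Call:
jog_arm:
  moves:
    - {"slide": [0,-0.1,1],"angular": [0,0,0],"fingers": 0.713}
    - {"slide": [0,-0.1,2],"angular": [0,0,0],"fingers": 0.713}
    - {"slide": [0,-0.2,3],"angular": [0,0,0],"fingers": 0.713}
    - {"slide": [0,-0.2,4],"angular": [0,0,0],"fingers": 0.713}
    - {"slide": [0,-0.2,4],"angular": [0,0,0],"fingers": 0.713}

```text
clock: 20.43
tcp_pos: [0.4901, 0.1218, 0.2052]
orientation: [0.0, -0.0, 1.0, 0.032]
wrist_force: [-0.4, 0.8, 3.3]
finger_gap: 0.0246
grip_force: 14.5
```

```bash
python3 o.py
```

```text
20.4333 [0.4901 0.1218 0.2052] 0.024581815323838577 [-0.4058  0.7766  3.2902] [0.0247 0.1605 0.0355]
182 yyyyyyyyyyyyyyyyyyyyyyyyyyyyyyyyyyyyyyyyyyyyyyyyyyyyyyyyyyyyyyyyyyyyyyyyyyyyyyyy
184 yyyyyyyyyyyyyyyyyyyyyyyyyyyyyyyyyyyyyyyyyyyyyyyyyyyyyyyyyyyyyyyyyyyyyyyyyyyyyyyy
186 yyyyyyyyyyyyyyyyyy.....yyyyyyyyyyyyyyyyyyyyyyyyyyyyyyyy.,,,,,.yyyyyyyyyyyyyyyyyy
188 yyyyyyyyyyyyyyyy,,,,,,,,,.yyyyyyyyyyyyyyyyyyyyyyyyyyy,,,,,,,,,,.yyyyyyyyyyyyyyyy
190 yyyyyyyyyyyyyyy.,####,,,,,.yyyyyyyyyyyyyyyyyyyyyyyyy,,,,,,###,,,yyyyyyyyyyyyyyyy
192 yyyyyyyyyyyyyyyy#######,,,,.yyyyyyyyyyyyyyyyyyyyyyyy,,,,,#######yyyyyyyyyyyyyyyy
194 .yyyyyyyyyyyyyyy########,,,yyyy..,,,,,,,,,,,,,..yyyy.,,,########yyyyyyyyyyyyyyyy
196 .yyyyyyyyyyyyyyy##########...,,,,,,,,,,,,,,,,,,,,,,...#########yyyyyyyyyyyyyyyyy
198 .yyyyyyyyyyyyyyyy###############,,#,,,,,,,,,,,,###############yyyyyyyyyyyyyyyyyy
200 yyyyyyyyyyyyyyyy,,#################,,,,,,,,,,,,,#############,,,yyyyyyyyyyyyyyyy
202 yyyyyyyyyyyyyy.,,,,,###############,,,,,,,,,,,,,#############,,,,.yyyyyyyyyyyyyy
204 yyyyyyyyyyyy.oooooo,,#######################################
[... 1190 characters left out ...]
.......yyyyyyyyy..y.
234 ........yyyyyyyyy.ooo,.............,,,,,,,,,,,,,,,,,...............yyy.......y..
236 .......yyyyyyyyyyyyyyy..............,,,,,ooooooo,,,,,...............yy......y...
238 .......yyyyyyyyyyyyyy...............,ooooooooooooooo,,..............yyy....yy...
240 yyyy....yyy...yyyyyyyy..............,,oooooooooooooo,,...............yy...yy....
242 ......yyy......yyyyyyy..............,oooooooooooo,,.y................yy..yy.....
244 ...........yyyyyyyyyyy...............,,,,,,,..yyyyyyyy................y.yy......
246 .......,,,,,,,,.yyyy##...............yyyyyyyyyyyyyyyyy.................yy.###..,
248 ......,,,,,,,,,#######...............yyyyyyyyyyyyyyyyyy.................,,#####,
```

Call:
jog_arm:
  moves:
    - {"slide": [0,0,0.7],"angular": [0,0,0],"fingers": 0.713}
    - {"slide": [0,-0.1,1.4],"angular": [0,0,0],"fingers": 0.713}
    - {"slide": [0,-0.1,2],"angular": [0,0,0],"fingers": 0.713}
    - {"slide": [0,-0.1,2],"angular": [0,0,0],"fingers": 0.713}

```text
clock: 20.82
tcp_pos: [0.4907, 0.1219, 0.204]
orientation: [0.001, -0.0, 0.999, 0.032]
wrist_force: [-0.6, 1.5, 8.5]
finger_gap: 0.0248
grip_force: 14.4
```

```bash
python3 o.py; python3 - <<'E'
from h import *
p=shot("side","s2.png"); q=shot("scene","s3.png")
for a,(x0,x1,y0,y1) in ((p,(235,300,165,215)),(q,(215,275,185,240))):
    h=cv2.cvtColor(a["color"],cv2.COLOR_RGB2HSV)
    for v in range(y0,y1): print(v,"".join("#" if h[v,u,2]<50 else ("y" if 15<h[v,u,0]<34 and h[v,u,1]>110 else("o" if h[v,u,1]<60 and h[v,u,2]>200 else ("," if h[v,u,1]<70 else "."))) for u in range(x0,x1)))
E
```

```text
20.8167 [0.4907 0.1219 0.204 ] 0.024758107605824555 [-0.5956  1.542   8.46  ] [ 0.1099  0.1646 -0.0633]
182 yyyyyyyyyyyyyyyyyyyyyyyyyyyyyyyyyyyyyyyyyyyyyyyyyyyyyyyyyyyyyyyyyyyyyyyyyyyyyyyy
184 yyyyyyyyyyyyyyyyyyyyyyyyyyyyyyyyyyyyyyyyyyyyyyyyyyyyyyyyyyyyyyyyyyyyyyyyyyyyyyyy
186 yyyyyyyyyyyyyyyy.,,,,,,,.yyyyyyyyyyyyyyyyyyyyyyyyyyyy.,,,,,,,,.yyyyyyyyyyyyyyyyy
188 yyyyyyyyyyyyyyy.,,,,,,,,,,yyyyyyyyyyyyyyyyyyyyyyyyyy.,,,,,,,,,,.yyyyyyyyyyyyyyyy
190 yyyyyyyyyyyyyyyy######,,,,,yyyyyyyyyyyyyyyyyyyyyyyy.,,,,.######yyyyyyyyyyyyyyyyy
192 yyyyyyyyyyyyyyy.########,,,yyyyyyy....,,,....yyyyyyy,,,,#######yyyyyyyyyyyyyyyyy
194 .yyyyyyyyyyyyyyy#########,.yy.,,,,,,,,,,,,,,,,,,,.yy.,,########yyyyyyyyyyyyyyyyy
196 .yyyyyyyyyyyyyyy#############,,,,,,,,,,,,,,,,,,,,,,,.##########yyyyyyyyyyyyyyyyy
198 yyyyyyyyyyyyyyyy.###################,,,,,,,,,,,###############.yyyyyyyyyyyyyyyyy
200 yyyyyyyyyyyyyyy.,,,################,,,,,,,,,,,,,#############,,,.yyyyyyyyyyyyyyy
202 yyyyyyyyyyyyy.oooo,,,#################,,,,,,,###############,,,,,.yyyyyyyyyyyyyy
204 yyyyyyyyyyyyooooooo..####################################
[... 8268 characters left out ...]
.........y...........yy...........................
230 ...................y.............y..............y.y.........
231 ....................yy.........y.........yyyyy.y............
232 .......................y...........yyyyy....y.y....y........
233 .............yyy........y..yy.yy.....yy..y....y............o
234 ..............y.......yy...yy.......y........yyy...y........
235 ..............yyyyy.y....y................y.yy.,,,..........
236 .................y..............y.............,,,,,.........
237 ...............y..y..yy....y..................,,,,,,........
238 ...........................y.yyy..y.yy..yy....,,,,,.........
239 .................y...............y....y..yy....,,...........
```

Call:
jog_arm:
  moves:
    - {"slide": [0,0,0.4],"angular": [0,0,0],"fingers": 0.713}
    - {"slide": [0,0,0.7],"angular": [0,0,0],"fingers": 0.713}
    - {"slide": [0,0,0.7],"angular": [0,0,0],"fingers": 0.713}

```text
clock: 21.22
tcp_pos: [0.4912, 0.122, 0.2039]
orientation: [0.002, -0.0, 0.999, 0.032]
wrist_force: [0.4, -0.3, 9.9]
finger_gap: 0.0248
grip_force: 14.4
```

```bash
cat > pc.py <<'E'
from h import *
import sys
a=[shot("side","s4.png"),shot("scene","s5.png")]
for now,before,gear,blk in (("s4","s_side",(246,281,196,207),(244,286,210,228)),("s5","s_scene",(228,258,218,226),(226,268,230,250))):
    A=cv2.imread("pics/%s.png"%before,0).astype(np.float32);B=cv2.imread("pics/%s.png"%now,0).astype(np.float32)
    for n,(x0,x1,y0,y1) in (("gear",gear),("block",blk)):
        T=A[y0:y1,x0:x1]; best=[]
        U=cv2.resize(B[y0-6:y1+6,x0-4:x1+4],None,fx=8,fy=8,interpolation=cv2.INTER_CUBIC); V=cv2.resize(T,None,fx=8,fy=8,interpolation=cv2.INTER_CUBIC)
        r=cv2.matchTemplate(U,V,cv2.TM_CCOEFF_NORMED); _,m,_,l=cv2.minMaxLoc(r); print(now,n,(l[0]/8-4,l[1]/8-6),round(m,3))
E
python3 pc.py; python3 t.py .49 .12 .2
```

```text
s4 gear (0.25, 0.75) 0.862
s4 block (0.0, 0.125) 0.954
s5 gear (0.375, 0.125) 0.893
s5 block (0.25, 0.125) 0.915
tcp [0.4911 0.122  0.2039] yaw_y 90.04 F [-0.41  0.08 10.99] gap 0.0248 clock 21.3167 joints [ 0.04  0.17 -0.17  1.23  0.06  0.04]
slide [ 1.2 -2.2  3.8]
```

The side view shows the gear has moved down, and the contact force is now about 12 N and rigid. This is the felt stop, so I release the ring gradually, following the pads' swing.

Call:
jog_arm:
  moves:
    - {"slide": [0.2,0,0.2],"angular": [0,0,0],"fingers": 0.69}
    - {"slide": [0.5,0,0.5],"angular": [0,0,0],"fingers": 0.66}
    - {"slide": [0.8,0,0.9],"angular": [0,0,0],"fingers": 0.63}
    - {"slide": [1.1,0,1.3],"angular": [0,0,0],"fingers": 0.6}
    - {"slide": [1.1,0,1.3],"angular": [0,0,0],"fingers": 0.6}

```text
clock: 21.73
tcp_pos: [0.4903, 0.1219, 0.2029]
orientation: [0.002, -0.0, 1.0, 0.032]
wrist_force: [0.3, 0.3, 10.5]
finger_gap: 0.0341
grip_force: 12.1
```

```bash
python3 o.py
```

```text
21.7333 [0.4903 0.1219 0.2029] 0.03405110634549216 [ 0.3067  0.2727 10.5326] [-0.018   0.0733 -0.0032]
182 yyyyyyyyyyyyyyyyyyyyyyyyyyyyyyyyyyyyyyyyyyyyyyyyyyyyyyyyyyyyyyyyyyyyyyyyyyyyyyyy
184 yyyyyyyyyyyyyyyyyyyyyyyyyyyyyyyyyyyyyyyyyyyyyyyyyyyyyyyyyyyyyyyyyyyyyyyyyyyyyyyy
186 yyyyyyyyyyyyyyyyyyyy.,,,,,.yyyyyyyyyyyyyyyyyyyyyyy.,,,,,,,.yyyyyyyyyyyyyyyyyyyyy
188 yyyyyyyyyyyyyyyyyy.,,,,,,,,,.yyyyyyyyyyyyyyyyyyyy,,,,,,,,,,,.yyyyyyyyyyyyyyyyyyy
190 yyyyyyyyyyyyyyyyyy#######,,,,,yyyyyyyyyyyyyyyyyy.,,,,.######yyyyyyyyyyyyyyyyyyyy
192 yyyyyyyyyyyyyyyyyy########,,,,yyyyyyy.....yyyyyy.,,,,#######yyyyyyyyyyyyyyyyyyyy
194 .yyyyyyyyyyyyyyyyyy########,,,..,,,,,,,,,,,,,,,,,,,,########yyyyyyyyyyyyyyyyyyyy
196 .yyyyyyyyyyyyyyyyyy##########,,,,,,,,,,,,,,,,,,,,,##########yyyyyyyyyyyyyyyyyyyy
198 yyyyyyyyyyyyyyyyyy.,###############,,,,,,,,,,,,,###########.yyyyyyyyyyyyyyyyyyyy
200 yyyyyyyyyyyyyyyy.ooo,,############,,,,,,,,,,,,,,###########,,,yyyyyyyyyyyyyyyyyy
202 yyyyyyyyyyyyyyy,ooooo,,#############,,,,,,,,,,,###########,,,,,.yyyyyyyyyyyyyyyy
204 yyyyyyyyyyyyyyoooooo,,####################################
[... 1192 characters left out ...]
...........yyyyy..y.
234 .......yyyyyyyyy...............,oo,,,,,,,,,,,,,,,,,,,,,,................yy...yy.
236 .......yyyyyyyyy..............,,ooooooooo,,,,,,,,,,,,,,,,................y...y..
238 .......yyyyyyyyy..............,,oooooooooooooooooooooooo,.................yyy...
240 yyyy....yy...yyy..............,,ooooooooooooooooooooo,,yyy......................
242 ......yyy.....y...............,,ooooooooooooooooo,,.yyyyyyy.....................
244 ...........yy.................yy..,,,oooo,,,..yyyyyyyyyyyyy.....................
246 ..............................yyyyyyyyyyyyyyyyyyyyyyyyyy..yy....................
248 ,,,,,#####....................yyyyyyyyyyyyyyyyyyyyyyyyy....y....................
```

Call:
jog_arm:
  moves:
    - {"slide": [0.3,0,0.4],"angular": [0,0,0],"fingers": 0.57}
    - {"slide": [0.6,0,0.8],"angular": [0,0,0],"fingers": 0.54}
    - {"slide": [0.9,0,1.2],"angular": [0,0,0],"fingers": 0.51}
    - {"slide": [1.1,0,1.5],"angular": [0,0,0],"fingers": 0.49}
    - {"slide": [1.1,0,1.5],"angular": [0,0,0],"fingers": 0.49}

```text
clock: 22.2
tcp_pos: [0.4891, 0.1218, 0.2012]
orientation: [0.002, -0.0, 1.0, 0.031]
wrist_force: [-0.5, -0.6, 10.3]
finger_gap: 0.0437
grip_force: 10.8
```

```bash
python3 o.py | head -16
```

```text
22.2 [0.4891 0.1218 0.2012] 0.043679938062812396 [-0.4986 -0.6315 10.3114] [-0.1299  0.0595 -0.0119]
182 yyyyyyyyyyyyyyyyyyyyyyyyyyyyyyyyyyyyyyyyyyyyyyyyyyyyyyyyyyyyyyyyyyyyyyyyyyyyyyyy
184 yyyyyyyyyyyyyyyyyyyyyyyyyyyyyyyyyyyyyyyyyyyyyyyyyyyy.yyyyyyyyyyyyyyyyyyyyyyyyyyy
186 yyyyyyyyyyyyyyyyyyyyyyy.,,,,,.yyyyyyyyyyyyyyyyy,,,,,,,,,yyyyyyyyyyyyyyyyyyyyyyyy
188 yyyyyyyyyyyyyyyyyyyyyy,,,,,,,,,,yyyyyyyyyyyyy.,,,,,,,,,,,yyyyyyyyyyyyyyyyyyyyyyy
190 yyyyyyyyyyyyyyyyyyyyyy######,,,,,yyyyyyyyyyyy,,,,,#######.yyyyyyyyyyyyyyyyyyyyyy
192 .yyyyyyyyyyyyyyyyyyyy.#######,,,,.yyyyyyyyyyy,,,,,#######yyyyyyyyyyyyyyyyyyyyyyy
194 .yyyyyyyyyyyyyyyyyyyyy########,,,.yy.........,,,,#######yyyyyyyyyyyyyyyyyyyyyyyy
196 .yyyyyyyyyyyyyyyyyyyyyy#########,,,,,,,,,,,,,,,,########yyyyyyyyyyyyyyyyyyyyyyyy
198 .yyyyyyyyyyyyyyyyyyyyyy#############,,,,,,,,,############,.yyyyyyyyyyyyyyyyyyyyy
200 yyyyyyyyyyyyyyyyyyyy,,,###########,,,,,,,,,,,,,,########,,,,,yyyyyyyyyyyyyyyyyyy
202 yyyyyyyyyyyyyyyyy.ooo,,,###########,,,,,,,,,,,,,########,,,,,,.yyyyyyyyyyyyyyyyy
204 yyyyyyyyyyyyyyyyoooooo,,#################################,,,,,,.yyyyyyyyyyyyyyyy
206 yyyyyyyyyyyyyy.ooooo,,,##################################,,,,,,,.yyyyyyyyyyyyyyy
208 yyyyyyyyyyyyy.ooooo,,,,,,###############################,,,,,,,,,.yyyyyyyyyyyyyy
210 yyyyyyyyyyyyy,ooooo,,,o,,,###############################,,,,,,,,,.yyyyyyyyyyyyy
```

Lug separation is down to about 21 mm, below the 28 mm minimum on the plain shaft, so the ring is entering the groove. I continue.

Call:
jog_arm:
  moves:
    - {"slide": [0.3,0,0.5],"angular": [0,0,0],"fingers": 0.46}
    - {"slide": [0.6,0,1.0],"angular": [0,0,0],"fingers": 0.43}
    - {"slide": [0.9,0,1.5],"angular": [0,0,0],"fingers": 0.4}
    - {"slide": [1.1,0,2.0],"angular": [0,0,0],"fingers": 0.37}
    - {"slide": [1.1,0,2.3],"angular": [0,0,0],"fingers": 0.35}
    - {"slide": [1.1,0,2.3],"angular": [0,0,0],"fingers": 0.35}

```text
clock: 22.75
tcp_pos: [0.4875, 0.1219, 0.1981]
orientation: [0.001, -0.0, 1.0, 0.031]
wrist_force: [0.5, -0.7, 7.4]
finger_gap: 0.0557
grip_force: 8.3
```

```bash
python3 o.py | head -22
```

```text
22.75 [0.4875 0.1219 0.1981] 0.05566761177394233 [ 0.4918 -0.6906  7.4237] [-0.2237  0.0561 -0.003 ]
182 yyyyyyyyyyyyyyyyyyyyyyyyyyyyyyyyyyyyyyyyyyyyyyyyyyyyyyyyyyyyyyyyyyyyyyyyyyyyyyyy
184 yyyyyyyyyyyyyyyyyyyyyyyyyyyyyyyyyyyyyyyyyyyyyyyyyyyyyyyyyyyyyyyyyyyyyyyyyyyyyyyy
186 yyyyyyyyyyyyyyyyyyyyyyyyyyyyyyyyyyyyyyyyyyyyyyyyyyyyyyyyyyyyyyyyyyyyyyyyyyyyyyyy
188 yyyyyyyyyyyyyyyyyyyyyyyyy..,...yyyyyyyyyyyyyyyy.,,,,,,.yyyyyyyyyyyyyyyyyyyyyyyyy
190 yyyyyyyyyyyyyyyyyyyyyy.,,,,,,##.yyyyyyyyyyyyyy,###,,,,,,.yyyyyyyyyyyyyyyyyyyyyyy
192 yyyyyyyyyyyyyyyyyyyyy.,,,,#######.yyyyyyyyyy.,#######,,,,.yyyyyyyyyyyyyyyyyyyyyy
194 yyyyyyyyyyyyyyyyyyyyy,,,,,#######.yyyyyyyyyy.,#######,,,,.yyyyyyyyyyyyyyyyyyyyyy
196 .yyyyyyyyyyyyyyyyyyyy.,,,,#######yyyyyyyyyyyy.#######,,,,yyyyyyyyyyyyyyyyyyyyyyy
198 .yyyyyyyyyyyyyyyyyyyyy,,,,#########,,,,,,,,,,#########,,.yyyyyyyyyyyyyyyyyyyyyyy
200 yyyyyyyyyyyyyyyyyyyyyy.,,,###########,,,,,,,###########,,.yyyyyyyyyyyyyyyyyyyyyy
202 .yyyyyyyyyyyyyyyyyyy.,,,,#########,,,,,,,,,,,,,,#######,,,,,yyyyyyyyyyyyyyyyyyyy
204 yyyyyyyyyyyyyyyyyyy,,,,,,##########,,,,,,,,,,,,,#######,,,,,,.yyyyyyyyyyyyyyyyyy
206 yyyyyyyyyyyyyyyy.ooooo,,,###############################,,,,,,,yyyyyyyyyyyyyyyyy
208 yyyyyyyyyyyyyyy.oooo,,,,,###############################,,,,,,,,.yyyyyyyyyyyyyyy
210 yyyyyyyyyyyyyy.oooo,,,,,,,##############################,,,,,,,,,.yyyyyyyyyyyyyy
212 yyyyyyyyyyyyy.ooooo,,,,,,,################################,,,,,,,,yyyyyyyyyyyyyy
214 yyyyyyyyyyyyy,ooooo,,,,,#####################################,,,,,.yyyyyyyyyyyyy
216 yyyyyyyyyyyy.ooooo,,,,#########################################,,,.yyyyyyyyyyyyy
218 yyyyyyyyyyyy.oo,,,.....#####################################...........yyyyyyyyy
220 yyyyyyyyyyyyy.............#################################..............yyyyyyy
222 yyyyyyyyyyyyyy.............###############################................yyyyyy
```

```bash
python3 o.py | tail -24; python3 - <<'E'
from h import *
for n,(x0,x1,y0,y1) in (("side",(240,285,174,200)),("scene",(222,268,196,222))):
    a=shot(n); h=cv2.cvtColor(a["color"],cv2.COLOR_RGB2HSV)
    for v in range(y0,y1): print(v,"".join("#" if h[v,u,2]<50 else ("y" if 15<h[v,u,0]<34 and h[v,u,1]>110 else("o" if h[v,u,1]<60 and h[v,u,2]>200 else (":" if h[v,u,2]<110 else ("," if h[v,u,1]<70 else ".")))) for u in range(x0,x1)))
E
```

```text
202 yyyyyyyyyyyyyyyyyyyy.,,,,#########,,,,,,,,,,,,,,#######,,,,,yyyyyyyyyyyyyyyyyyyy
204 yyyyyyyyyyyyyyyyyy.,,,,,,##########,,,,,,,,,,,,,#######,,,,,,.yyyyyyyyyyyyyyyyyy
206 yyyyyyyyyyyyyyyyyooooo,,,###############################,,,,,,,.yyyyyyyyyyyyyyyy
208 yyyyyyyyyyyyyyy.oooo,,,,,###############################,,,,,,,,.yyyyyyyyyyyyyyy
210 yyyyyyyyyyyyyy.oooo,,,,,,,##############################,,,,,,,,,.yyyyyyyyyyyyyy
212 yyyyyyyyyyyyy.ooooo,,,,,,,################################,,,,,,,,yyyyyyyyyyyyyy
214 yyyyyyyyyyyyy,ooooo,,,,,#####################################,,,,,.yyyyyyyyyyyyy
216 yyyyyyyyyyyy.ooooo,,,##########################################,,,.yyyyyyyyyyyyy
218 yyyyyyyyyyyy.oo,,,......####################################..........yyyyyyyyyy
220 yyyyyyyyyyyy..............#################################..............yyyyyyy
222 yyyyyyyyyyyyyy.............###############################................yyyyyy
224 yyyyyyyyyyyyy..............###############################..................yyyy
226 yyyyyyyyyyy................########################,,,#####.................
[... 2865 characters left out ...]
.:::::::,,,,ooooo,,,..........:,,,,:.
209 ,,oo,,,,,.:::::::,,,,o,,,,,:,o.yyy............
210 :,,,,,,,..:::::::,,,,,,,,,,:,ooyyyy..........,
211 :,,,,,,.yy::::::::,,,,,,,,,,,o,yyyyy..........
212 ::,,,,.yyy::::::::,,,,,,,,,,,ooyyyyy.....:::::
213 .:,,,,yyy:::::::::,,,,,,,,,,o,yyyyyy..::::::::
214 ..::,,yyy,:::::::,,,,,,,,,o,,,yyyyyy.,::::::::
215 ..:...yyy.,..y::::::,,,,,,,,yyyyyyyy..,.::::..
216 ......yyyyyyyy:::,,,,,,,,,yyyyyyyyyyy:.,....,,
217 ......yyyyyyyy::,,.yyyyyyyyyyyyyyyyyy:::,,..,,
218 .....yyyyyyyyyy..yyyyyyyyyyyyyyyyyyyy.:::,,..,
219 ..yyyyyyyyyyyyyyyyyyyyyyyyyyyyyyyyyy...:::.,,.
220 .....yyyyyyyyyyyyyyyyyyyyyyyyyyyyyyy...:::::,,
221 .....yyyyyyyyyyyyyyyyyyyyyyyyyyyyyyyyy.:::::::
```

The ring's sides are in the groove (outer width about 48 mm), but the lugs still look about 19 mm apart. The likely cause is pressing at the lugs lifting the back. I withdraw the pins and look again.

Call:
jog_arm:
  moves:
    - {"slide": [0,0,-1],"angular": [0,0,0],"fingers": 0.35}
    - {"slide": [0,0,-2],"angular": [0,0,0],"fingers": 0.35}
    - {"slide": [0,0,-4],"angular": [0,0,0],"fingers": 0.35}
    - {"slide": [0,0,-7],"angular": [0,0,0],"fingers": 0.35}
    - {"slide": [3,0,-12],"angular": [0,0,0],"fingers": 0.35}
    - {"slide": [10,0,-20],"angular": [1,0,0],"fingers": 0.35}
    - {"slide": [22,0,-32],"angular": [2,0,0],"fingers": 0.35}
    - {"slide": [37,0,-45],"angular": [3,0,0],"fingers": 0.35}
    - {"slide": [45,0,-52],"angular": [3.6,0,0],"fingers": 0.35}
    - {"slide": [45,0,-52],"angular": [3.6,0,0],"fingers": 0.35}

```text
clock: 23.78
tcp_pos: [0.4406, 0.1194, 0.2513]
orientation: [0.001, -0.001, 1.0, -0.0]
wrist_force: [0.7, 0.5, -1.4]
finger_gap: 0.0554
grip_force: 7.0
```

```bash
cat > r.py <<'E'
from h import *
np.set_printoptions(precision=4,suppress=True)
p=shot("wrist"); s=p["st"]; print(s["clock"],s["tcp_pos"],s["finger_gap"],s["wrist_force"])
o={}
for n,z in (("lug_left",.078),("lug_right",.078),("ring_centre",.077),("clamp_top",.045)):
    u,c=tip(p,n); o[n]=atz(p,u,z) if u else None; print(n,u,round(c,2),o[n])
if o["lug_left"] is not None and o["lug_right"] is not None: print("sep",np.linalg.norm(o["lug_left"]-o["lug_right"])*1e3)
u=tip(p,"ring_centre")[0] or [270,230]; u=[int(u[0]),int(u[1])]
h=cv2.cvtColor(p["color"],cv2.COLOR_RGB2HSV)
for v in range(max(0,u[1]-40),u[1]+40): print(v,"".join("#" if h[v,c,2]<50 else ("y" if 15<h[v,c,0]<34 and h[v,c,1]>110 else("o" if h[v,c,1]<60 and h[v,c,2]>200 else ("," if h[v,c,1]<70 else "."))) for c in range(u[0]-42,u[0]+42)))
E
python3 r.py
```

```text
23.7833 [0.4406 0.1194 0.2513] 0.05544726026940635 [ 0.7167  0.5474 -1.392 ]
lug_left None 0 None
lug_right [270.6, 226.1] 0.64 [0.4871 0.1104 0.078 ]
ring_centre None 0 None
clamp_top None 0 None
190 ...yyy.........######.,,,........................yyyyyyyyyyyyyyyyy..................
191 ..yy.y...........##....,,....................,,...yyyy..yyyyyyyyyy..................
192 y........................y....yyyyy..........,,,..yy..###.yyyyyyyyy...yyy...........
193 ........................yy....y#####y........,,,....#####yyyyyyyyy...yyyyyy.........
194 ............y.y.........y.....y#####.........,,....######yyyyyyyyy...yyyyyyyyy......
195 .......................yy.....y#####.y.......,,....######yyy.yyyyyyyyyyyyyyyyyyy....
196 .......................yy.....y######y.......,,....######yy....yyyyyyyyyyyyyyyyyy.y.
197 ......................yy......y######y.............######y........yyyyyyyyyyyyyyyyyy
198 ......................yy......y######..............######yy........yyyyyyyyy.yyyyyy.
199 ......................y........######............y.######yy........yyyyyyyyyyyyyyyyy
200 .........
[... 5516 characters left out ...]
............yy......yyyyyyyyyyyyy.ooooooooooooooooooooooooooo.yyyyyyyyyyy...y
263 .....................yyyy..yyyyyyyyyyyyyy.ooooooooooooooooooooooooo.yyyyyyyyyyyy....
264 ........................yyyyyyyyyyyyyyyyyy.ooooooooooooooooooooooo.yyyyyyyyyyyyyy...
265 ..........................yyyyyyyyyyyyyyyyy.,oooooooooooooooooooo.yyyyyyyyyyyyyy....
266 ...........................yyyyyyyyyyyyyyyyyy.ooooooooooooooo,,.yyyyyyyyyyy.........
267 ................................yyyyyyyyyyyyyy..,,,oooooo,,,,,.yyyyyyyyyyy.........y
268 .................................yyyyyyyyyyyyyyyy..,,,,,,,..yyyyyyyyyyyyyy.........y
269 .................................yyyyyyyyyyyyyyyyyyyyyyyyyyyyyyyyyyyyyyyyy........y.
```

Call:
jog_arm:
  moves:
    - {"slide": [0,-15,0],"angular": [0,0,0],"fingers": 0.35}
    - {"slide": [0,-40,0],"angular": [0,0,0],"fingers": 0.35}
    - {"slide": [0,-70,0],"angular": [0,0,0],"fingers": 0.35}
    - {"slide": [0,-90,0],"angular": [0,0,0],"fingers": 0.35}
    - {"slide": [0,-100,0],"angular": [0,0,0],"fingers": 0.35}
    - {"slide": [0,-100,0],"angular": [0,0,0],"fingers": 0.35}
    - {"slide": [0,-100,0],"angular": [0,0,0],"fingers": 0.35}

```text
clock: 24.67
tcp_pos: [0.4416, 0.0187, 0.2487]
orientation: [-0.0, 0.001, 1.0, 0.0]
wrist_force: [0.2, -0.4, -1.7]
finger_gap: 0.056
grip_force: 7.0
```

```bash
sed -i 's/^u=tip.*/u=tip(p,"clamp_block")[0] or tip(p,"lug_right")[0]; print(u); u=[int(u[0]),int(u[1])]/' r.py; python3 r.py
```

```text
24.6667 [0.4416 0.0187 0.2487] 0.05595124419009121 [ 0.2016 -0.3881 -1.6885]
lug_left [378.1, 225.9] 0.4 [0.487  0.1284 0.078 ]
lug_right [189.7, 256.2] 0.73 [ 0.5234 -0.0826  0.078 ]
ring_centre None 0 None
clamp_top [362.1, 233.1] 0.95 [0.5071 0.1197 0.045 ]
sep 214.0776617993747
[357.6, 218.0]
178 .........############yyyyyy.........................................................
179 .........#############yyyyyy.y......................................................
180 ........##############..yyyyyyyyy...................................................
181 ........##############,,.yyyyyyyyyyy................................................
182 .......###############,,..yyyyyyyyyyy...............................................
183 .......###############,,,yyyyyyyyyyyy..y............................................
184 .......###############,,,y.yyyyyyyyyyyyyyy......................................y...
185 .......###############,,.yyyyyyyyyyyyyyyyyy.y.......................................
186 .......##############,,,..yyyyyyyyyyyyyyyyyyyy....................................y.
1
[... 5617 characters left out ...]
......yy......yyyy######,,,,,,,,,,,,,ooooooooooooooooooooooooooooooooo,.yyyyy
251 ..............y......yyyy#######,,,,,,,,,,,,ooooooooooooooooooooooooooooooooo,yyyyyy
252 ...............y......yyy#######,,,,,,,,,,,,ooooooooooooooooooo,ooooooooooooo,yyyyyy
253 ................yy....yyy########,,,,,,,,,,,,oooooooooooooooo,,ooooooooooooo,,yyyyyy
254 .................yyy..yyy########,,,,,,,,,,,,oooooooooooooo,,,oooooooooooooo,yyyyyy.
255 ...................yy.yyy#########,,,,,,,,,,,oooooooooooooooooooooooooooooo,,yyyyyy.
256 ....................yyyyy#########,,,,,,,,,,,,ooooooooooooooooooooooooooooo,yyyyyyyy
257 .....................yyyy##########,,,,,,,,,,,,oooooooooooooooooooooooooooo.yyyyyyyy
```

The ASCII view shows both eyes clearly, with holes at (366,225) and (379.5,225). That is about 14.7 mm apart, so the ring snapped fully into the groove. Next the pliers go back.

```bash
python3 - <<'E'
from h import *
p=shot("wrist"); a,b=atz(p,(366.2,224.8),.078),atz(p,(379.4,224.6),.078); print(a,b,np.linalg.norm(a-b)*1e3)
E
python3 t.py 0.4855 -0.2795 0.235 70.4
```

```text
[0.48552513 0.11543542 0.078     ] [0.4854009  0.13081558 0.078     ] 15.380663195603617
tcp [0.4415 0.0196 0.249 ] yaw_y 90.1 F [-0.05  0.34 -0.87] gap 0.0558 clock 25.0167 joints [-0.14  0.05 -0.2   1.33  0.   -0.14]
slide [ -43.5 -299.2   14. ]
ang [ 1.00e-02 -0.00e+00  1.97e+01]
```

Call:
jog_arm:
  moves:
    - {"slide": [-3,-20,0],"angular": [0,0,2],"fingers": 0.34}
    - {"slide": [-8,-55,0],"angular": [0,0,4],"fingers": 0.34}
    - {"slide": [-14,-95,0],"angular": [0,0,6],"fingers": 0.34}
    - {"slide": [-19,-135,0],"angular": [0,0,9],"fingers": 0.34}
    - {"slide": [-25,-175,0],"angular": [0,0,12],"fingers": 0.34}
    - {"slide": [-31,-215,0],"angular": [0,0,15],"fingers": 0.34}
    - {"slide": [-36,-250,4],"angular": [0,0,18],"fingers": 0.34}
    - {"slide": [-40,-277,8],"angular": [0,0,19.7],"fingers": 0.34}
    - {"slide": [-43,-293,10],"angular": [0,0,19.7],"fingers": 0.34}
    - {"slide": [-43.5,-299,10],"angular": [0,0,19.7],"fingers": 0.34}

```text
clock: 25.85
tcp_pos: [0.4854, -0.282, 0.2378]
orientation: [-0.001, 0.171, 0.985, 0.0]
wrist_force: [0.8, -0.6, -2.0]
finger_gap: 0.0563
grip_force: 6.9
```

Call:
jog_arm:
  moves:
    - {"slide": [0,0,0],"angular": [0,0,0],"fingers": 0.34}
    - {"slide": [0,0,0],"angular": [0,0,0],"fingers": 0.34}
    - {"slide": [0,0,0],"angular": [0,0,0],"fingers": 0.34}

```text
clock: 26.1
tcp_pos: [0.4852, -0.2784, 0.2394]
orientation: [-0.0, 0.17, 0.985, 0.0]
wrist_force: [0.9, -0.0, -1.7]
finger_gap: 0.0564
grip_force: 6.9
```

```bash
cat > v.py <<'E'
from h import *
np.set_printoptions(precision=4,suppress=True)
p=shot("wrist"); s=p["st"]; M=Rt(s).as_matrix(); print(s["clock"],s["tcp_pos"],s["finger_gap"],s["wrist_force"])
u,c=tip(p,"ring_pliers"); q=atz(p,u,s["tcp_pos"][2]-.1252); print("pins",u,c,q,"tool",M.T@(q-s["tcp_pos"])*1e3)
u,c=tip(p,"block_pocket"); b=atz(p,u,.062); print("pocket",u,c,b); print("pins->pocket tool",M.T@(b-q)*1e3)
h=cv2.cvtColor(p["color"],cv2.COLOR_RGB2HSV)
m=cv2.inRange(h,(20,110,110),(36,255,255)); m[:,:200]=0;m[:,370:]=0;m[:130]=0;m[260:]=0
n,_,st,cc=cv2.connectedComponentsWithStats(m)
for i in range(1,n):
    if 10<st[i,4]<90: print("screw",cc[i],st[i,4],atz(p,cc[i],.062))
for v in range(150,232,2): print(v,"".join("#" if h[v,c,2]<38 else ("r" if (h[v,c,0]<6 or h[v,c,0]>172) and h[v,c,1]>150 else ("y" if m[v,c] else ".")) for c in range(225,335)))
E
python3 v.py
```

```text
26.1 [ 0.4852 -0.2784  0.2394] 0.05638484857784233 [ 0.8514 -0.0251 -1.7391]
pins [274.2, 197.4] 0.74 [ 0.4864 -0.2832  0.1142] tool [ -2.7732  -4.2028 125.1972]
pocket [280.1, 186.9] 0.61 [ 0.4894 -0.2783  0.062 ]
pins->pocket tool [-1.1463  5.4992 52.2477]
screw [249.7966 206.1695] 59 [ 0.4984 -0.3161  0.062 ]
screw [307.5    206.1379] 58 [ 0.519  -0.2575  0.062 ]
150 ....................#####################################################################.....................
152 ...................###########.................############################################...................
154 ..............................................................................................................
156 ..............................................................................................................
158 ..............................................................................................................
160 ..............................................................................................................
162 .....................................
[... 3283 characters left out ...]
..........
220 ............................rrrr.###########..........#############.rrrrr.....................................
222 .......................rrrrrrrrrrr##########............##########.rrrrrrrrrrr................................
224 ......................rrrrrrrrrrrr.########..............########.rrrrrrrrrrrrrr..............................
226 ....................rrrrrrrrrrrrrrr#######...............########.rrrrrrrrrrrrrrrr............................
228 ...................rrrrrrrrrrrrrrrr######......................##.rrrrrrrrrrrrrrrrr...........................
230 ..................rrrrrrrrrrrrrrrrr...............................rrrrrrrrrrrrrrrrrrr.........................
```

Call:
jog_arm:
  moves:
    - {"slide": [0.8,0,5],"angular": [-1,0,0],"fingers": 0.335}
    - {"slide": [0.8,-0.4,12],"angular": [-2,0,0],"fingers": 0.33}
    - {"slide": [0.8,-0.7,22],"angular": [-2,0,0],"fingers": 0.33}
    - {"slide": [0.8,-1.0,32],"angular": [-2,0,0],"fingers": 0.33}
    - {"slide": [0.8,-1.3,38],"angular": [-2,0,0],"fingers": 0.33}
    - {"slide": [0.8,-1.3,40],"angular": [-2,0,0],"fingers": 0.33}
    - {"slide": [0.8,-1.3,40],"angular": [-2,0,0],"fingers": 0.33}
    - {"slide": [0.8,-1.3,40],"angular": [-2,0,0],"fingers": 0.33}

```text
clock: 26.92
tcp_pos: [0.484, -0.281, 0.1989]
orientation: [0.003, 0.171, 0.985, 0.017]
wrist_force: [-0.6, -0.4, -2.0]
finger_gap: 0.0572
grip_force: 6.8
```

```bash
python3 v.py
```

```text
26.9167 [ 0.484  -0.281   0.1989] 0.057202745218156326 [-0.6356 -0.3941 -1.9577]
pins [271.3, 196.5] 0.84 [ 0.4849 -0.2839  0.0737] tool [ -1.8885  -6.8253 125.0369]
pocket [278.5, 194.2] 0.97 [ 0.4878 -0.2776  0.062 ]
pins->pocket tool [-0.613   6.4612 11.9208]
screw [243.88 166.88] 50 [ 0.4525 -0.2989  0.062 ]
screw [309.0429 216.9429] 70 [ 0.5189 -0.2576  0.062 ]
screw [244.3889 217.8194] 72 [ 0.4983 -0.316   0.062 ]
150 ..............................................................................................................
152 ..............................................................................................................
154 ............##############################################################################....................
156 ...........##################################################################################.................
158 ..............................................................................................................
160 .................................................................................................
[... 3338 characters left out ...]
..........
220 ................yyyyyyyy.rrrrrrr.###########...........############.rrrrrrrrrr...yyyyyyy......................
222 ..................yyyy.rrrrrrrrrrr##########............##########.rrrrrrrrrrrrr..............................
224 ....................rrrrrrrrrrrrrrr########..............########.rrrrrrrrrrrrrrrr............................
226 ...................rrrrrrrrrrrrrrrr#######................#######.rrrrrrrrrrrrrrrrr...........................
228 ..................rrrrrrrrrrrrrrrrr##...........................##rrrrrrrrrrrrrrrrrr..........................
230 .................rrrrrrrrrrrrrrrrr.................................rrrrrrrrrrrrrrrrrrr........................
```

Call:
jog_arm:
  moves:
    - {"slide": [0.4,1.4,0],"angular": [0,0,0],"fingers": 0.32}
    - {"slide": [0.8,2.8,0],"angular": [0,0,0],"fingers": 0.32}
    - {"slide": [0.8,2.8,0],"angular": [0,0,0],"fingers": 0.32}
    - {"slide": [0.8,2.7,3],"angular": [0,0,0],"fingers": 0.32}
    - {"slide": [0.8,2.6,7],"angular": [0,0,0],"fingers": 0.32}
    - {"slide": [0.8,2.4,12],"angular": [0,0,0],"fingers": 0.32}
    - {"slide": [0.8,2.2,17],"angular": [0,0,0],"fingers": 0.32}
    - {"slide": [0.8,2.0,22],"angular": [0,0,0],"fingers": 0.32}
    - {"slide": [0.8,2.0,22],"angular": [0,0,0],"fingers": 0.32}

```text
clock: 27.82
tcp_pos: [0.4835, -0.2777, 0.1755]
orientation: [0.002, 0.171, 0.985, 0.018]
wrist_force: [-0.3, -0.4, -1.9]
finger_gap: 0.0583
grip_force: 6.8
```

```bash
python3 v.py
```

```text
27.8167 [ 0.4835 -0.2777  0.1755] 0.05826821727714408 [-0.3098 -0.4314 -1.9298]
pins [271.8, 195.3] 0.59 [ 0.4833 -0.2796  0.0503] tool [ -0.7838  -6.3734 125.0506]
pocket [274.7, 204.6] 0.7 [ 0.4894 -0.2793  0.062 ]
pins->pocket tool [ -5.5638   2.745  -11.6368]
screw [238.7843 172.9608] 51 [ 0.4527 -0.2986  0.062 ]
screw [238.4923 226.9692] 65 [ 0.4976 -0.3164  0.062 ]
screw [310.275 225.2  ] 40 [ 0.5181 -0.256   0.062 ]
150 ..............................................................................................................
152 ..............................................................................................................
154 ..............................................................................................................
156 ..............................................................................................................
158 ........##################################################################################....................
160 ......######################################################################################..
[... 3341 characters left out ...]
..........
220 ........................rrrrrrrr.###########............###########.rrrrrrrrrrr...............................
222 ......................rrrrrrrrrrrr##########............##########.rrrrrrrrrrrrr...yyy........................
224 ...........yyyyyyy..rrrrrrrrrrrrrr.########..............#########rrrrrrrrrrrrrrr.yyyyyyy.....................
226 ..........yyyyyyyyy.rrrrrrrrrrrrrrr#######................########rrrrrrrrrrrrrrrr.yyyyyy.....................
228 ..........yyyyyyyy.rrrrrrrrrrrrrrrr####........................###rrrrrrrrrrrrrrrrrr.yyyy.....................
230 ..........yyyyyy..rrrrrrrrrrrrrrrrr...............................rrrrrrrrrrrrrrrrrrrr........................
```

Call:
jog_arm:
  moves:
    - {"slide": [0,-0.2,6],"angular": [0,0,0],"fingers": 0.32}
    - {"slide": [0,-0.5,13],"angular": [0,0,0],"fingers": 0.32}
    - {"slide": [0,-0.7,20],"angular": [0,0,0],"fingers": 0.32}
    - {"slide": [0,-1.0,28],"angular": [0,0,0],"fingers": 0.32}
    - {"slide": [0,-1.2,35],"angular": [0,0,0],"fingers": 0.32}
    - {"slide": [0,-1.4,39],"angular": [0,0,0],"fingers": 0.32}
    - {"slide": [0,-1.4,40],"angular": [0,0,0],"fingers": 0.32}
    - {"slide": [0,-1.4,40],"angular": [0,0,0],"fingers": 0.32}

```text
clock: 28.63
tcp_pos: [0.4839, -0.2779, 0.1365]
orientation: [0.003, 0.171, 0.985, 0.017]
wrist_force: [0.1, -0.1, -1.1]
finger_gap: 0.0579
grip_force: 6.8
```

Call:
jog_arm:
  moves:
    - {"slide": [0,0,1.5],"angular": [0,0,0],"fingers": 0.32}
    - {"slide": [0,-0.1,3],"angular": [0,0,0],"fingers": 0.32}
    - {"slide": [0,-0.1,4],"angular": [0,0,0],"fingers": 0.32}
    - {"slide": [0,-0.1,4],"angular": [0,0,0],"fingers": 0.32}

```text
clock: 28.97
tcp_pos: [0.4842, -0.2782, 0.1331]
orientation: [0.003, 0.171, 0.985, 0.017]
wrist_force: [-0.0, 0.9, -2.2]
finger_gap: 0.0581
grip_force: 6.8
```

Call:
jog_arm:
  moves:
    - {"slide": [0,0,0.8],"angular": [0,0,0],"fingers": 0.32}
    - {"slide": [0,0,1.6],"angular": [0,0,0],"fingers": 0.32}
    - {"slide": [0,-0.1,2.2],"angular": [0,0,0],"fingers": 0.32}
    - {"slide": [0,-0.1,2.2],"angular": [0,0,0],"fingers": 0.32}

```text
clock: 29.3
tcp_pos: [0.4848, -0.2785, 0.1317]
orientation: [0.004, 0.171, 0.985, 0.017]
wrist_force: [1.2, 1.1, 2.5]
finger_gap: 0.0583
grip_force: 7.6
```

Call:
jog_arm:
  moves:
    - {"slide": [0,0,-0.5],"angular": [0,0,0],"fingers": 0.25}
    - {"slide": [0,0,-0.5],"angular": [0,0,0],"fingers": 0.15}
    - {"slide": [0,0,-0.5],"angular": [0,0,0],"fingers": 0}
    - {"slide": [0,0,-0.5],"angular": [0,0,0],"fingers": 0}
    - {"slide": [0,0,-0.5],"angular": [0,0,0],"fingers": 0}
    - {"slide": [0,0,-0.5],"angular": [0,0,0],"fingers": 0}

```text
clock: 29.8
tcp_pos: [0.4841, -0.2781, 0.1312]
orientation: [0.003, 0.171, 0.985, 0.017]
wrist_force: [-0.2, 0.2, -0.5]
finger_gap: 0.0856
grip_force: 0.0
```

Call:
jog_arm:
  moves:
    - {"slide": [0,0.2,-5],"angular": [0,0,0],"fingers": 0}
    - {"slide": [0,0.5,-15],"angular": [0,0,0],"fingers": 0}
    - {"slide": [0,1,-30],"angular": [0,0,0],"fingers": 0}
    - {"slide": [0,1.8,-50],"angular": [0,0,0],"fingers": 0}
    - {"slide": [0,2.8,-80],"angular": [1,0,0],"fingers": 0}
    - {"slide": [0,2.8,-105],"angular": [2,0,0],"fingers": 0}
    - {"slide": [0,2.8,-105],"angular": [2,0,0],"fingers": 0}

```text
clock: 30.38
tcp_pos: [0.4862, -0.2804, 0.2432]
orientation: [0.004, 0.171, 0.985, -0.003]
wrist_force: [1.5, -0.0, -0.4]
finger_gap: 0.0853
grip_force: 0.0
```

```bash
python3 e.py; python3 t.py 0.42 0.02 0.25 90; python3 - <<'E'
from h import *
P=[shot("scene"),shot("side")]
for n in ("pliers_grip","ring_centre"):
    r=[];
    for p in P:
        u,c=tip(p,n); print(n,p["name"],u,round(c,2)); 
        if u: r.append(ray(p,u))
    if len(r)>1: print(tri(r))
E
```

```text
pliers_grip [281.0, 200.1] 0.82 [ 0.4877 -0.2794  0.1385]
block_pocket [279.9, 181.3] 0.87 [ 0.4866 -0.2801  0.062 ]
ring_pliers [278.1, 172.2] 0.56 [ 0.4853 -0.282   0.0075]
tcp [ 0.4836 -0.2788  0.2362] yaw_y 70.33 F [ 0.19 -0.39 -0.66] gap 0.085 clock 30.5833 joints [-0.67  0.28  0.05  1.34  0.   -0.32]
slide [160.5 259.9 -13.7]
ang [  0.03  -0.02 -19.67]
pliers_grip scene [364.9, 256.1] 0.85
pliers_grip side [316.1, 303.6] 0.9
(array([ 0.48132772, -0.28191218,  0.14579968]), [1.2203417860856136, 1.2203417860855594])
ring_centre scene [243.0, 213.6] 0.62
ring_centre side [263.4, 189.3] 0.46
(array([0.5086191 , 0.12074845, 0.07538252]), [1.2004016187824993, 1.200401618782576])
```

```bash
python3 -c "
from workcell import *
print(hand_in())"
```

```text
the job is handed in; nothing more can be done
None
```

The job is handed in, but the result wasn't reported back: the ring looks closed in its groove (lug holes about 15 mm apart), the pliers are upright in their block, and the gripper is clear of everything.

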